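Make up two measurement kits

ROBOT

A 6-joint arm with a two-finger parallel gripper is mounted at the origin on a cart in front of the work surface, level with it; the furniture and walls round the work are solid. World frame = base frame: x ahead of the robot, y to its left, z up, the work surface at z = 0. Lengths are in m, angles in rad, forces in N, time in s.
With the tool pointing down it reaches from about 0.375 to 0.9 m from the base axis. Payload 3.1 kg.
Tool frame: the origin (TCP) lies at the very end of the fingers, on their centre line; the grasp point (between the pads) lies r.pinch_z behind it (r.pinch_z is the distance from the TCP to the grasp point, in m); z points along the fingers, y is the line along which they close (so a half turn about z gives the same grasp; the last joint's range is limited). The gripper opens to 87 mm and grips with 3 to 60 N. Pads are 19 mm wide; open, the fingers measure 117 mm over their backs; the gripper's body (75 mm by 190 mm) begins 51 mm behind the grasp point.
Start: joints at [-1.423, 0.527, 1.433, -0, 1.181, -0.178], TCP at [0.2, -0.592, 0.198] pointing down, gripper open.
Joint ranges: [-3.08, 3.08], [-0.75, 2.2], [0.22, 2.44], [-1.43, 4.57], [0, 2.65], [-2.85, 2.85]. Speed limits (rad/s): [2.79, 2.79, 3.14, 3.14, 3.14, 3.14].

INTERFACE

Orientations are given as [roll, pitch, yaw] about the fixed x, y, z axes, in that order (R = Rz(yaw) Ry(pitch) Rx(roll)).
In Python, from plant import monitor, vision, job_done, r gives the robot as it stands.
- The arm moves only by the tool step_arm, never from a script. Its argument "motion" is a list of rows, each a list of 2 entries, a list of its own where there are three numbers: the shift along the tool's x, y, z in cm, then the turn about the tool's z in rad. In form: [[[dx, dy, dz], turn], ...]. A call has exactly 8 rows; each row shifts and turns the commanded pose from where the row before left it, along the tool's axes as they then stand; what a row does not reach is not made up. A row lasts 1/8 s, in which the tool goes at most 62.5 mm and 10.7 degrees, less where a joint would pass 70% of its speed; a pose out of reach is approached as far as the arm can. A call is refused whole if a number of a shift passes 6.25 or a number of a turn 0.188, either way. A call with a gripper value outside its range is refused whole. "gripper" is the gripper's target within -1 to 1 (fully open at 1, half-way at 0, shut at -1), set as the call begins (left out, the last holds). The fingers move at their own pace and stop on an object; "newtons" is the grip in N (left out, the last holds). Time passes only in rows, so rows that do not move let the fingers close, or fill a call up. It gives the time, the measured TCP pose, the force, the opening and the grip force at its end, in the units of the state.
- monitor.get_obs(): the state, without advancing time (a new reading comes with each control period).
- vision.read_camera(name): name is "scene" or "side" or "wrist"; returns a dict with "img" (400x640x3 uint8, red, green, blue), "vertical_fov" (degrees; the focal length in pixels is half the picture's height over the tangent of half this angle, whatever the lens; pixels are square), "cx", "cy" (the principal point, pixels), "world_to_cam" (4x4, takes a point from world to camera coordinates). Camera axes: x right, y up, looking along -z (the intrinsics and any distortion apply to the point x, -y, -z); pixel columns grow to the right and rows downward; lengths in m; the calibration is good to about 2 mm. The wrist camera is an equidistant fisheye: a pixel r from the principal point sees the ray r / f radians off the axis. A picture is of the moment at which its call begins. There is no depth.
- job_done(): hands the job in; it is judged then, once.
The state is a dict: "t": time; "q": joint angles; "dq": joint speeds; "tau": joint torques, N m; "tcp_pos": TCP position; "tcp_rot": TCP orientation; "ft_force": force on the tool from outside, world axes, zero at the start; "moment": the same for the moment, N m; "finger_gap": finger opening in m; "grip_force": force on a finger pad.
Only numpy, scipy, OpenCV 4.12 (cv2) and the standard library are available. Lean on these libraries where they do the work, as an engineer would, in place of code of your own. Each camera call takes 0.05 s, during which the arm holds its last target. There are 200 camera calls.

TASK

Make up two measuring kits from the loose stock in the middle of the bench, just behind the two trays (not from the spares in the row along the back wall). In the two-well tray put the measuring plate with the widest disc and the amber dropper bottle, one to a well, either way round; in the three-well tray put the measuring plate with the narrowest disc in the middle well, and the capped tube and the larger vial in the end wells, either way round. Each must stand upright on the floor of its well; do not knock anything over, and leave the medium plate and the small vial standing where they are.

Things in the scene. Friction and masses are not known exactly. Their poses are not given: they have to be found in the camera images.
- two_well_tray: Grey tray with two wells in a row, 68 x 132 x 18 mm. Wells are square, 60 x 60 mm inside, open above, floor 4 mm above the bench, walls and dividers 4 mm thick and 18 mm high over the bench; a small grip lug (10 mm) sticks out at each end. Fixed to the bench. Origin at the centre of its underside, y along the row of wells, x across it, z up. Well centres at y = -32 and +32 mm, x = 0.
- three_well_tray: Grey tray with three wells in a row, 68 x 196 x 18 mm. Wells are square, 60 x 60 mm inside, open above, floor 4 mm above the bench, walls and dividers 4 mm thick and 18 mm high over the bench; a small grip lug (10 mm) sticks out at each end. Fixed to the bench. Origin at the centre of its underside, y along the row of wells, x across it, z up. Well centres at y = -64, 0 and +64 mm, x = 0.
- wide_plate: Measuring plate with the widest disc, standing on the disc: steel disc 40 mm across and 8 mm thick, stem 12 mm, hub 19 mm across from 48 mm up to the top at 94 mm, black band on the hub; 80 g. Grasp the hub. Origin at the centre of its underside, z up along its axis; it is round, so yaw does not matter.
- narrow_plate: Measuring plate with the narrowest disc, standing on the disc: steel disc 25 mm across and 8 mm thick, stem 12 mm, hub 19 mm across from 48 mm up to the top at 94 mm, orange band on the hub; 60 g. Grasp the hub. Origin at the centre of its underside, z up along its axis; it is round, so yaw does not matter.
- medium_plate: Measuring plate with the medium disc (32 mm across), 94 mm tall, hub 20 mm across from 47 mm up, blue band on the hub; not needed, stays where it is. Origin at the centre of its underside, z up along its axis; it is round, so yaw does not matter.
- dropper: Amber dropper bottle with black dropper cap, 96 mm tall: body 33 mm across up to 58 mm, cap and teat 22 mm across at most from 58 mm to 96 mm (collar and rubber teat); solid, does not squash or unscrew; 50 g. Grasp the cap or the body. Origin at the centre of its underside, z up along its axis; it is round, so yaw does not matter.
- tube: Standing clear tube with a red screw cap, 122 mm tall: body 28 mm across up to 100 mm, fixed cap 33 mm across from 101 to 122 mm; 50 g. Grasp it by the cap or just under it, so that the gripper's body clears the top. Origin at the centre of its underside, z up along its axis; it is round, so yaw does not matter.
- large_vial: The larger of the two vials: clear, blue cap, 63 mm tall, body 31 mm across up to about 48 mm with a shoulder and an 18 mm cap above; 20 g. Grasp the body. Origin at the centre of its underside, z up along its axis; it is round, so yaw does not matter.
- small_vial: The smaller vial: clear, black cap, 51 mm tall, 23 mm across; not needed, stays where it is. Origin at the centre of its underside, z up along its axis; it is round, so yaw does not matter.
There are look-alikes about, which are no part of the job. Leave any purple or turquoise look-alike of the dropper alone.

How it is judged:
At the end, for the whole second after the job is handed in: Every kit item in its own proper well: origin within 20 mm of the well's centre along each tray axis and under 8 mm above the tray's underside, upright within 0.12 rad, released, at rest. Medium plate and small vial upright, within 30 mm of where they stood ((((x of wide_plate in the frame of two_well_tray between -0.02 and 0.02 m and y of wide_plate in the frame of two_well_tray between 0.012 and 0.052 m and z of wide_plate in the frame of two_well_tray below 0.008 m) and (x of dropper in the frame of two_well_tray between -0.02 and 0.02 m and y of dropper in the frame of two_well_tray between -0.052 and -0.012 m and z of dropper in the frame of two_well_tray below 0.008 m)) or ((x of wide_plate in the frame of two_well_tray between -0.02 and 0.02 m and y of wide_plate in the frame of two_well_tray between -0.052 and -0.012 m and z of wide_plate in the frame of two_well_tray below 0.008 m) and (x of dropper in the frame of two_well_tray between -0.02 and 0.02 m and y of dropper in the frame of two_well_tray between 0.012 and 0.052 m and z of dropper in the frame of two_well_tray below 0.008 m))) and x of narrow_plate in the frame of three_well_tray between -0.02 and 0.02 m and y of narrow_plate in the frame of three_well_tray between -0.02 and 0.02 m and z of narrow_plate in the frame of three_well_tray below 0.008 m and (((x of tube in the frame of three_well_tray between -0.02 and 0.02 m and y of tube in the frame of three_well_tray between 0.044 and 0.084 m and z of tube in the frame of three_well_tray below 0.008 m) and (x of large_vial in the frame of three_well_tray between -0.02 and 0.02 m and y of large_vial in the frame of three_well_tray between -0.084 and -0.044 m and z of large_vial in the frame of three_well_tray below 0.008 m)) or ((x of tube in the frame of three_well_tray between -0.02 and 0.02 m and y of tube in the frame of three_well_tray between -0.084 and -0.044 m and z of tube in the frame of three_well_tray below 0.008 m) and (x of large_vial in the frame of three_well_tray between -0.02 and 0.02 m and y of large_vial in the frame of three_well_tray between 0.044 and 0.084 m and z of large_vial in the frame of three_well_tray below 0.008 m))) and angle between each of wide_plate, narrow_plate, dropper, tube, large_vial, medium_plate, small_vial's own z axis and vertical below 0.12 rad and distance of each of medium_plate, small_vial from where it was at the start of the episode below 0.03 m and linear speed of each of wide_plate, narrow_plate, dropper, tube, large_vial below 0.02 m/s and contact force between the fingers and wide_plate below 0.1 N and contact force between the fingers and narrow_plate below 0.1 N and contact force between the fingers and dropper below 0.1 N and contact force between the fingers and tube below 0.1 N and contact force between the fingers and large_vial below 0.1 N); the robot touches nothing.
It fails at once if one of the plates, bottles, tubes or vials is knocked over (angle between any of wide_plate, narrow_plate, dropper, tube, large_vial, medium_plate, small_vial's own z axis and vertical above 0.7 rad).
It fails at once if the medium plate or the small vial is moved from its place (distance of any of medium_plate, small_vial from where it was at the start of the episode above 0.03 m).
It also fails if it takes over 128 s, if anything falls off the work surface, if the arm or the gripper's body presses on something with over 40 N, if the wrist force passes 120 N, or if a joint passes its speed limit or range.

## Working session

There is one attempt and no reset: what is moved stays moved. The work goes in short steps, Python scripts to look and compute and a tool call to move; the robot and the scene stay as the last step left them, time stands still between calls to the robot, and variables do not carry over. Pictures are saved under pics/ and viewed, at most 14 in all, crops included, and the job is handed in when it is done.

Besides the shell and the picture viewer there is one more tool, called after "Call:" by a JSON object that holds its "method" and its "body", one argument or row to a line. step_arm: Moves the arm, as the interface text tells. Its arguments: {"type":"object","properties":{"motion":{"type":"array","items":{"type":"array"}},"gripper":{"type":"number"},"newtons":{"type":"number"}},"required":["motion"]}

```bash
mkdir -p pics; ls
python3 - <<'E'
from plant import monitor, vision, r
import cv2
print(r.pinch_z); o=monitor.get_obs(); print(o)
for n in("scene","side"):
    d=vision.read_camera(n); cv2.imwrite(f"pics/{n}0.png",d["img"][:,:,::-1])
    print(n,d["vertical_fov"],d["cx"],d["cy"],d["world_to_cam"].tolist())
E
```

```text
pics
0.0187
{'t': 0.0, 'q': array([-1.42350549e+00,  5.28477667e-01,  1.43393482e+00, -3.09423685e-05,
        1.18138580e+00, -1.78515075e-01]), 'dq': array([2.55610206e-04, 1.27841555e-03, 1.47038882e-03, 2.47916338e-04,
       1.18573592e-03, 3.33066013e-05]), 'tau': array([ 1.29978009e-03, -4.40033519e+01, -1.76593602e+01,  6.34118216e-02,
        5.81447489e-02, -1.47466803e-04]), 'tcp_pos': array([ 0.19993538, -0.59131001,  0.19745429]), 'tcp_rot': array([-3.13941700e+00, -3.63504383e-04,  3.25817299e-01]), 'ft_force': array([-0.38595095,  0.15863454,  0.18950259]), 'moment': array([ 0.02304127,  0.00386921, -0.03639183]), 'grip_force': 0.0, 'finger_gap': 0.08700654843900817}
scene 42.785031141342024 322.431603946726 199.2391941339944 [[-0.6432411133619129, -0.7656636054253532, -0.0003367610070309436, 0.26579401984043294], [0.39703464832719054, -0.3339285093982006, 0.8549007185859653, -0.2719972718581403], [-0.6546788205743567, 0.5497735842491389, 0.5187915264855665, -0.9991263067696899], [0.0, 0.0, 0.0, 1.0]]
side 49.02020962510561 324.2981851710315 200.16583858399622 [[0.9748819677454978, -0.22272060331690918, 0.0008257256311652667, -0.5274603236769364], [0.1355242686802706, 0.5961442594014826, 0.7913565533824405, -0.07100799417020119], [-0.17674366060298682, -0.7713673280874744, 0.6113543355500528, -1.1879250649986797], [0.0, 0.0, 0.0, 1.0]]
```

View pics/scene0.png

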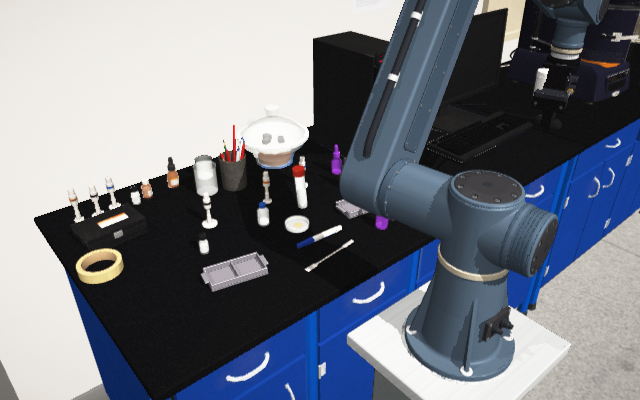

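View pics/side0.png

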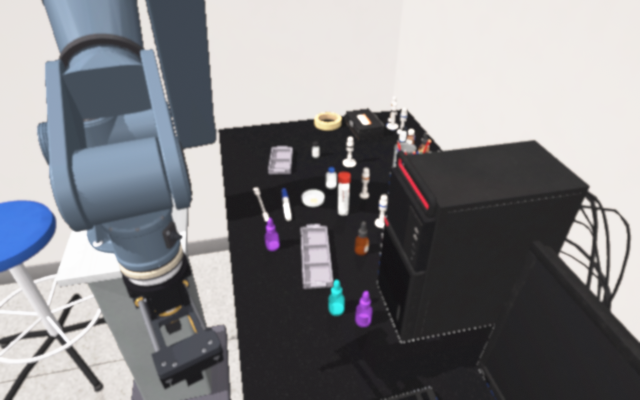

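Scene: two-well tray at (235,271), small vial (204,244), a plate (209,212), large vial (263,214), tube (300,187), a plate (267,187). Side: three-well tray (316,255), two-well tray (281,160), plates at (349,152), (365,183), (382,210), amber dropper (362,238). I need enlargements.

Run:
```python
import cv2
a=cv2.imread("pics/side0.png")[130:330,235:415]
cv2.imwrite("pics/side0c.png",cv2.resize(a,None,fx=3,fy=3,interpolation=cv2.INTER_CUBIC))
a=cv2.imread("pics/scene0.png")[140:300,160:360]
cv2.imwrite("pics/scene0c.png",cv2.resize(a,None,fx=3.5,fy=3.5,interpolation=cv2.INTER_CUBIC))
```

```text
(no output)
```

View pics/side0c.png

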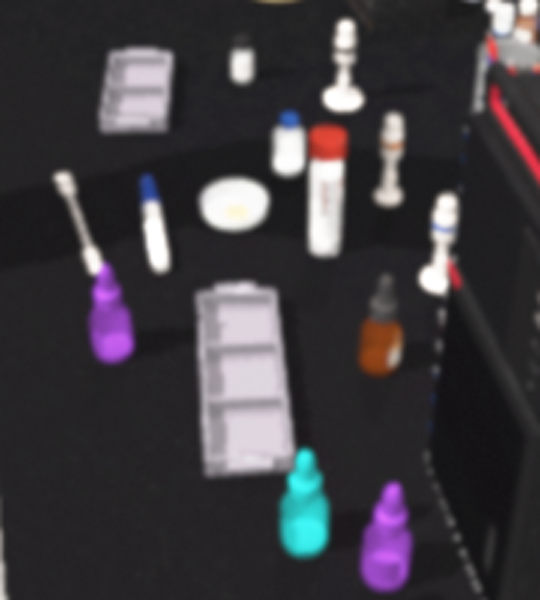

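View pics/scene0c.png

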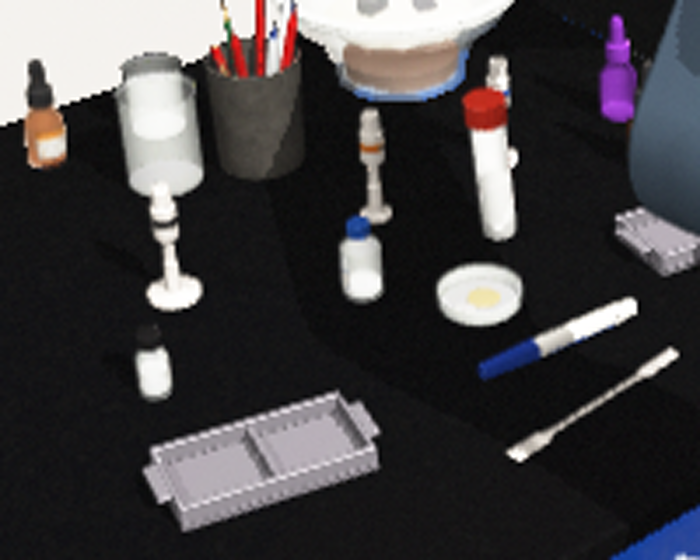

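Choice: wide plate = black band, scene (208,212)/side (349,160); narrow = orange band, scene (267,187)/side (365,195); medium = blue band, side (380,222); amber dropper = side (362,245) (look-alikes purple (271,235), (364,310), turquoise (336,300), spare amber in the back row at scene (173,175)); tube red cap side (344,195); large vial blue cap side (331,180); small vial black cap side (315,152). The crops confirm these.

```bash
cat > h.py <<'E'
import numpy as np
from scipy.optimize import least_squares
CAM={"scene":(42.785031141342024,322.431603946726,199.2391941339944,[[-0.6432411133619129,-0.7656636054253532,-0.0003367610070309436,0.26579401984043294],[0.39703464832719054,-0.3339285093982006,0.8549007185859653,-0.2719972718581403],[-0.6546788205743567,0.5497735842491389,0.5187915264855665,-0.9991263067696899],[0,0,0,1]]),
"side":(49.02020962510561,324.2981851710315,200.16583858399622,[[0.9748819677454978,-0.22272060331690918,0.0008257256311652667,-0.5274603236769364],[0.1355242686802706,0.5961442594014826,0.7913565533824405,-0.07100799417020119],[-0.17674366060298682,-0.7713673280874744,0.6113543355500528,-1.1879250649986797],[0,0,0,1]])}
def proj(c,P,fish=False):
    fov,cx,cy,T=c; P=np.atleast_2d(P); f=200/np.tan(np.radians(fov/2))
    q=P@np.array(T)[:3,:3].T+np.array(T)[:3,3]; x,y,z=q[:,0],-q[:,1],-q[:,2]
    if fish:
        rho=np.hypot(x,y)+1e-12; k=f*np.arctan2(rho,z)/rho
    else: k=f/z
    return np.c_[cx+k*x,cy+k*y]
def pts(obs,x0=(.6,0)):
    # obs: list of (cam,fish,z,u,v)
    def res(p): return np.concatenate([(proj(c,[p[0],p[1],z],fi)-[u,v]).ravel() for c,fi,z,u,v in obs])
    s=least_squares(res,x0,loss="soft_l1"); return s.x,res(s.x)
def tray(obs,L,x0,W=.068,z=.018):
    # obs: (cam,fish,u,v,sx,sy): outer rim corner signs
    def res(p):
        c,s=np.cos(p[2]),np.sin(p[2]); o=[]
        for cam,fi,u,v,sx,sy in obs:
            a,b=sx*W/2,sy*L/2
            o.append(proj(cam,[p[0]+c*a-s*b,p[1]+s*a+c*b,z],fi)-[u,v])
        return np.concatenate(o).ravel()
    s=least_squares(res,x0); return s.x,res(s.x)
E
python3 - <<'E'
from h import *
np.set_printoptions(precision=4,suppress=True)
S=CAM["side"];C=CAM["scene"]
s=lambda z,u,v:(S,False,z,235+u/3,130+v/3)
c=lambda z,u,v:(C,False,z,160+u/3.5,140+v/3.5)
D=dict(wide=[s(.008,343,96),s(.094,345,23),c(.008,174,290),c(.094,163,187)],
narrow=[s(.008,388,195),s(.094,393,116),c(.008,375,212),c(.094,371,113)],
medium=[s(.008,435,278),s(.094,446,198)],
dropper=[s(0,380,362),s(.096,386,279)],
tube=[s(0,323,245),s(.122,328,133),c(0,497,230),c(.122,485,97)],
large=[s(0,288,165),s(.063,289,117),c(0,363,289),c(.063,357,223)],
small=[s(0,241,77),s(.051,242,40),c(0,154,391),c(.051,149,329)],
dish=[s(0.01,235,203),c(.01,480,293)],turq=[s(0,305,540)],purp=[s(0,111,350)],purp2=[s(0,386,575)],holder=[c(.1,160,70)])
for k,o in D.items():
    p,r=pts(o); print(k,p,np.abs(r).max().round(1))
t=lambda u,v,a,b:(S,False,235+u/3,130+v/3,a,b)
tc=lambda u,v,a,b:(C,False,160+u/3.5,140+v/3.5,a,b)
print(tray([t(197,291,-1,1),t(277,290,1,1),t(293,462,1,-1),t(206,468,-1,-1)],.196,[.55,-.1,0]))
print(tray([t(110,52,-1,1),t(174,52,1,1),t(167,122,1,-1),t(101,123,-1,-1),tc(152,456,-1,1),tc(183,513,-1,1)][:4]+[tc(152,456,1,1),tc(183,513,-1,1),tc(378,452,-1,-1),tc(338,393,1,-1)],.132,[.5,.3,0]))
E
```

```text
wide [0.6636 0.1728] 1.1
narrow [ 0.6603 -0.007 ] 1.8
medium [ 0.6652 -0.142 ] 0.7
dropper [ 0.5853 -0.2312] 0.6
tube [ 0.581  -0.0633] 1.4
large [0.5772 0.0638] 1.1
small [0.5676 0.2421] 1.1
dish [0.5092 0.0045] 0.5
turq [ 0.4786 -0.3959] 0.0
purp [ 0.3658 -0.1643] 0.0
purp2 [ 0.5276 -0.4388] 0.0
holder [0.8208 0.0866] 0.0
(array([ 0.4667, -0.2331, -0.1584]), array([ 0.4973,  1.2882, -0.4122,  0.5101,  0.3231, -0.4179, -0.3969,
       -0.932 ]))
(array([ 0.4459,  0.2287, -0.2019]), array([-0.3362, -0.3453, -1.5426, -0.5665, -0.7396, -2.3035, -0.3918,
       -2.3793, -0.5248, -1.7361,  0.0777, -0.4693,  0.6654, -1.4909,
        0.674 , -0.625 ]))
```

```bash
cat >> h.py <<'E'
def plan(tx,ty,tz,yaw=None,n=8,hold=0):
    """rows (tool shift cm, turn) for straight move to world TCP target, tool down"""
    from plant import monitor
    o=monitor.get_obs(); p=o["tcp_pos"]; y0=o["tcp_rot"][2]; d=(np.array([tx,ty,tz])-p)/n*100
    dy=0 if yaw is None else ((yaw-y0+np.pi)%(2*np.pi)-np.pi)/n
    R=[]
    for i in range(n):
        y=y0+dy*i; c,s=np.cos(y),np.sin(y)
        R.append([[round(float(c*d[0]+s*d[1]),2),round(float(s*d[0]-c*d[1]),2),round(float(-d[2]),2)],round(float(-dy),3)])
    print("pos",p.round(4),"yaw",round(y0,3),"|d|cm",np.linalg.norm(d).round(2)); print(R)
E
python3 - <<'E'
from h import *
import cv2
plan(.40,-.25,.28,1.0)
a=cv2.imread("pics/side0.png")[230:400,100:260]; b=cv2.imread("pics/side0.png")[130:350,355:515]
cv2.imwrite("pics/g.png",np.hstack([cv2.resize(a,(400,425)),cv2.resize(b,(380,425))]))
E
```

```text
pos [ 0.2    -0.5914  0.1976] yaw 0.326 |d|cm 5.05
[[[3.73, -3.24, -1.03], -0.084], [[3.99, -2.92, -1.03], -0.084], [[4.23, -2.57, -1.03], -0.084], [[4.43, -2.21, -1.03], -0.084], [[4.6, -1.83, -1.03], -0.084], [[4.73, -1.43, -1.03], -0.084], [[4.84, -1.03, -1.03], -0.084], [[4.91, -0.62, -1.03], -0.084]]
```

View pics/g.png

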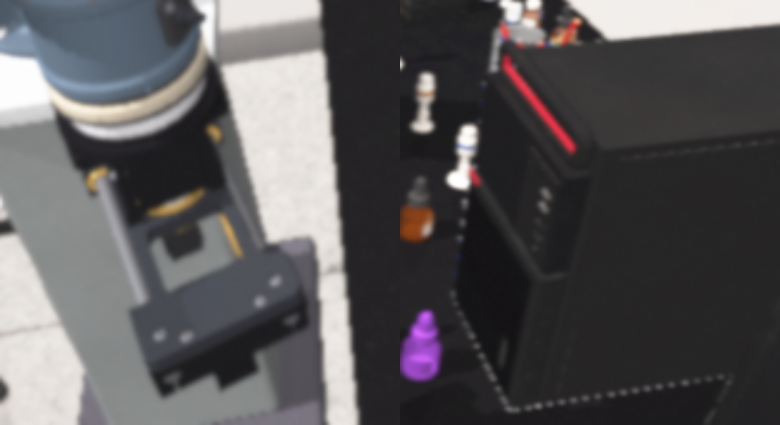

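Run:
```python
from h import *
for u,v in((378,283),(402,341),(385,222)): print(pts([(CAM["side"],False,0,u,v)])[0])
```

```text
[ 0.59226462 -0.34153015]
[ 0.59066055 -0.50243276]
[ 0.68075239 -0.13611237]
```

Call:
{"method": "step_arm", "body": {
  "motion": [
    [[3.73,-3.24,-1.0],-0.084],
    [[4.0,-2.9,-1.0],-0.084],
    [[4.2,-2.6,-1.0],-0.084],
    [[4.4,-2.2,-1.0],-0.084],
    [[4.6,-1.8,-1.0],-0.084],
    [[4.7,-1.4,-1.0],-0.084],
    [[4.8,-1.0,-1.0],-0.084],
    [[4.9,-0.6,-1.0],-0.084]
  ],
  "gripper": 1,
  "newtons": 12
}}

```text
t: 1.1
tcp_pos: [0.4005, -0.2507, 0.2785]
tcp_rot: [-3.141, -0.0, 1.0]
ft_force: [1.2, -0.3, 0.3]
finger_gap: 0.087
grip_force: 0.0
```

```bash
cat >> h.py <<'E'
def wrist(name):
    from plant import vision
    import cv2,pickle
    d=vision.read_camera("wrist"); cv2.imwrite(f"pics/{name}.png",d["img"][:,:,::-1])
    c=(d["vertical_fov"],d["cx"],d["cy"],d["world_to_cam"]); pickle.dump(c,open(f"pics/{name}.pkl","wb")); return c
def loadcam(name):
    import pickle; return pickle.load(open(f"pics/{name}.pkl","rb"))
E
python3 - <<'E'
from h import *
c=wrist("w1")
for n,p in dict(turq=[.4786,-.3959,0],dropper=[.585,-.231,0],tube=[.581,-.063,0],vial=[.577,.064,0]).items(): print(n,proj(c,p,True))
plan(.52,.0,.28,1.41)
E
```

```text
turq [[407.34183604 210.4627674 ]]
dropper [[414.12847633  87.40723721]]
tube [[352.71196637  -2.84110622]]
vial [[305.45472749 -59.37337827]]
pos [ 0.4029 -0.2456  0.2797] yaw 1.006 |d|cm 3.4
[[[3.38, -0.41, -0.0], -0.051], [[3.39, -0.24, -0.0], -0.051], [[3.4, -0.07, -0.0], -0.051], [[3.4, 0.11, -0.0], -0.051], [[3.39, 0.28, -0.0], -0.051], [[3.37, 0.45, -0.0], -0.051], [[3.34, 0.62, -0.0], -0.051], [[3.31, 0.79, -0.0], -0.051]]
```

View pics/w1.png

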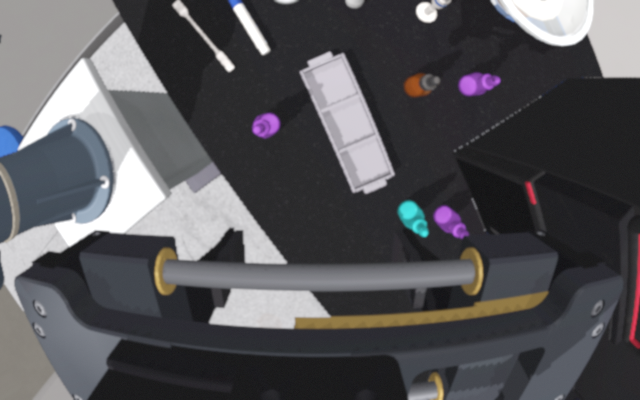

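Run:
```python
from h import *
c=loadcam("w1"); S=CAM["side"]
w=[(c,True,301,72,-1,1),(c,True,345,53,1,1),(c,True,393,176,1,-1),(c,True,354,191,-1,-1)]
t=lambda u,v,a,b:(S,False,235+u/3,130+v/3,a,b)
s=[t(197,291,-1,1),t(277,290,1,1),t(293,462,1,-1),t(206,468,-1,-1)]
for o in(w,w+s):
    p,r=tray(o,.196,[.467,-.23,-.16]);print(p.round(4),r.round(1))
for u,v in((412,86),(466,83),(259,126)):print(pts([(c,True,.01,u,v)])[0])
```

```text
[ 0.4685 -0.226  -0.1633] [-0.4 -1.4 -0.3 -0.3  1.6 -0.1 -0.8  2. ]
[ 0.4682 -0.2272 -0.162 ] [-0.2 -0.5 -0.2  0.5  1.9  0.6 -0.5  2.8  0.8 -0.3 -0.2 -1.   0.2 -2.4
 -0.4 -3. ]
[ 0.58008652 -0.22660134]
[ 0.66342676 -0.26447589]
[ 0.35538871 -0.15711136]
```

Call:
{"method": "step_arm", "body": {
  "motion": [
    [[3.4,-0.4,0],-0.05],
    [[3.4,-0.2,0],-0.05],
    [[3.4,-0.1,0],-0.05],
    [[3.4,0.1,0],-0.05],
    [[3.4,0.3,0],-0.05],
    [[3.4,0.4,0],-0.05],
    [[3.3,0.6,0],-0.05],
    [[3.3,0.8,0],-0.05]
  ]
}}

```text
t: 2.15
tcp_pos: [0.5195, -0.0069, 0.278]
tcp_rot: [-3.141, 0.0, 1.399]
ft_force: [1.0, -0.1, -0.3]
finger_gap: 0.0869
grip_force: 0.0
```

Run:
```python
from h import *
c=wrist("w2")
for n,p in dict(tube=[.581,-.063,0],vial=[.577,.064,0],wide=[.6636,.1728,0],narrow=[.6603,-.007,0],small=[.5676,.2421,0],dropper=[.582,-.229,0],medium=[.665,-.142,0]).items(): print(n,proj(c,p,True).round(0))
```

```text
tube [[364. 190.]]
vial [[349. 109.]]
wide [[393.  32.]]
narrow [[409. 147.]]
small [[322.  -2.]]
dropper [[375. 280.]]
medium [[418. 227.]]
```

View pics/w2.png

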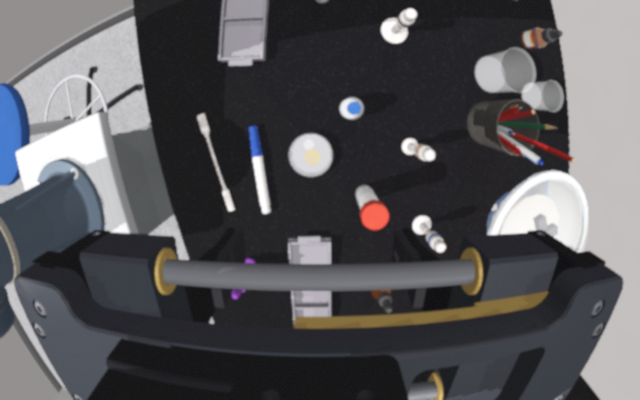

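Wrist view: vial (350,108), tube base (365,192), narrow (409,147), wide (394,32), medium (421,225) all agree with the estimates. The body is long along the closing line. Vial first.

Run:
```python
from h import *
plan(.577,.064,.12,1.57)
```

```text
pos [ 0.5211 -0.0035  0.2781] yaw 1.402 |d|cm 2.26
[[[0.95, 0.55, 1.98], -0.021], [[0.94, 0.57, 1.98], -0.021], [[0.93, 0.59, 1.98], -0.021], [[0.91, 0.61, 1.98], -0.021], [[0.9, 0.62, 1.98], -0.021], [[0.89, 0.64, 1.98], -0.021], [[0.87, 0.66, 1.98], -0.021], [[0.86, 0.68, 1.98], -0.021]]
```

Call:
{"method": "step_arm", "body": {
  "motion": [
    [[1.2,0.7,2.0],-0.03],
    [[1.2,0.8,2.0],-0.03],
    [[1.2,0.8,2.0],-0.03],
    [[1.2,0.8,2.0],-0.03],
    [[1.2,0.8,2.0],-0.02],
    [[1.2,0.9,2.0],-0.02],
    [[0,0,2.0],0],
    [[0,0,1.8],0]
  ]
}}

```text
t: 3.2
tcp_pos: [0.5743, 0.0597, 0.1189]
tcp_rot: [-3.141, -0.0, 1.559]
ft_force: [0.0, -0.2, 0.4]
finger_gap: 0.0873
grip_force: 0.0
```

Run:
```python
from h import *
import cv2
c=wrist("w3")
print(proj(c,[[.577,.064,0],[.577,.064,.063]],True))
plan(.577,.064,.0155,1.57)
```

```text
[[321.33997817 182.44041006]
 [321.92997492 200.26170254]]
pos [0.5726 0.0597 0.1168] yaw 1.558 |d|cm 1.27
[[[0.05, 0.05, 1.27], -0.001], [[0.05, 0.05, 1.27], -0.001], [[0.05, 0.05, 1.27], -0.001], [[0.05, 0.05, 1.27], -0.001], [[0.05, 0.05, 1.27], -0.001], [[0.05, 0.06, 1.27], -0.001], [[0.05, 0.06, 1.27], -0.001], [[0.05, 0.06, 1.27], -0.001]]
```

View pics/w3.png

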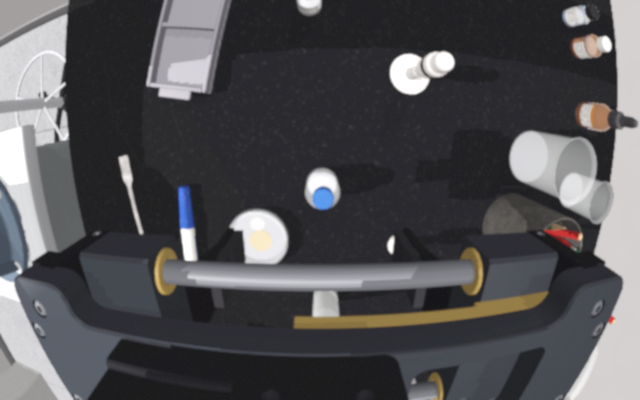

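Vial cap at (322,198), predicted (322,200): estimate good. Descend and grip.

Call:
{"method": "step_arm", "body": {
  "motion": [
    [[0.1,0.1,1.2],0],
    [[0.1,0.1,1.3],0],
    [[0.1,0.1,1.3],0],
    [[0.1,0.1,1.3],0],
    [[0,0,1.3],0],
    [[0,0,1.3],0],
    [[0,0,1.3],0],
    [[0,0,1.0],0]
  ]
}}

```text
t: 4.25
tcp_pos: [0.5781, 0.0631, 0.0195]
tcp_rot: [-3.141, -0.0, 1.558]
ft_force: [0.2, 0.6, 0.1]
finger_gap: 0.0869
grip_force: 0.0
```

Call:
{"method": "step_arm", "body": {
  "motion": [
    [[0,0,0],0],
    [[0,0,0],0],
    [[0,0,0],0],
    [[0,0,0],0],
    [[0,0,0],0],
    [[0,0,0],0],
    [[0,0,0],0],
    [[0,0,0],0]
  ],
  "gripper": -1,
  "newtons": 10
}}

```text
t: 5.25
tcp_pos: [0.5783, 0.0631, 0.0204]
tcp_rot: [-3.141, -0.0, 1.558]
ft_force: [1.0, 0.1, -0.1]
finger_gap: 0.0247
grip_force: 8.3
```

Gap 24.7 mm is less than the 31 mm body; look before lifting.

Run:
```python
from h import *
import cv2
from plant import vision,monitor
o=monitor.get_obs();print(o["finger_gap"],o["grip_force"],o["tcp_pos"])
wrist("w4")
a=cv2.imread("pics/w4.png")[150:400,170:470]
d=vision.read_camera("scene")["img"][:,:,::-1]; cv2.imwrite("pics/s4.png",d)
b=d[120:280,180:340]
cv2.imwrite("pics/v4.png",np.hstack([cv2.resize(a,(400,333)),cv2.resize(b,(333,333),interpolation=cv2.INTER_CUBIC)]))
```

```text
0.024685604788827892 8.315404503664467 [0.57828021 0.06312916 0.02038933]
```

View pics/v4.png

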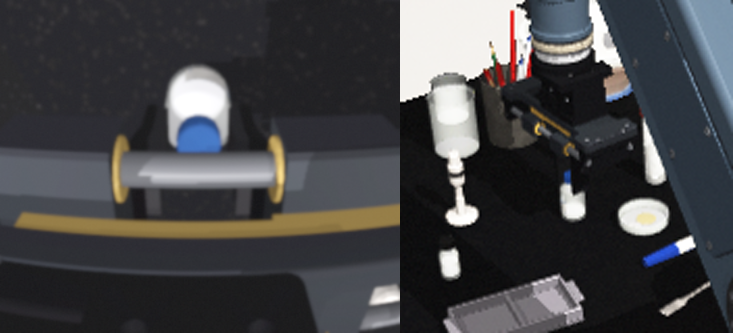

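Run:
```python
from h import *
c=loadcam("w4")
T=np.array(c[3]);print("cam pos",-T[:3,:3].T@T[:3,3],"axis",-T[2,:3])
for y in(.063,.068,.073,.078,.083): print(y,proj(c,[[.578,y,.063],[.578,y+.0155,.045],[.5625,y,.045],[.5935,y,.045]],True).round(0).tolist())
```

```text
cam pos [0.57918963 0.13996936 0.2068856 ] axis [-0.00459751 -0.27721236 -0.96079767]
0.063 [[318.0, 262.0], [318.0, 223.0], [291.0, 248.0], [345.0, 247.0]]
0.068 [[318.0, 254.0], [318.0, 214.0], [291.0, 240.0], [345.0, 239.0]]
0.073 [[318.0, 245.0], [318.0, 206.0], [291.0, 232.0], [345.0, 231.0]]
0.078 [[318.0, 236.0], [317.0, 197.0], [290.0, 224.0], [346.0, 223.0]]
0.083 [[318.0, 227.0], [317.0, 188.0], [290.0, 215.0], [346.0, 215.0]]
```

Call:
{"method": "step_arm", "body": {
  "motion": [
    [[0,0,0],0],
    [[0,0,0],0],
    [[0,0,0],0],
    [[0,0,0],0],
    [[0,0,0],0],
    [[0,0,0],0],
    [[0,0,0],0],
    [[0,0,0],0]
  ],
  "gripper": 1
}}

```text
t: 6.35
tcp_pos: [0.5784, 0.0631, 0.0205]
tcp_rot: [3.142, -0.0, 1.558]
ft_force: [0.3, -0.6, 0.8]
finger_gap: 0.0858
grip_force: 0.0
```

Run:
```python
from h import *
import cv2
from plant import vision,monitor
o=monitor.get_obs();print(o["finger_gap"],o["grip_force"],o["tcp_pos"])
c=wrist("w5")
a=cv2.imread("pics/w5.png")[150:300,240:400]
b=vision.read_camera("side")["img"][:,:,::-1][140:240,300:400]
cv2.imwrite("pics/v5.png",np.hstack([cv2.resize(a,(427,400)),cv2.resize(b,(360,400),interpolation=cv2.INTER_CUBIC)]))
for y in(.063,.068,.073,.078): print(y,proj(c,[[.578,y,.063],[.578,y+.0155,.045],[.578,y+.0155,.0],[.5625,y,.045],[.5935,y,.045]],True).round(0).tolist())
print(proj(CAM["side"],[[.578,.063,.063],[.578,.063,0],[.578,.073,.063],[.578,.073,0]]))
```

```text
0.08584176983704081 0.0 [0.57838439 0.06311028 0.02045394]
0.063 [[318.0, 262.0], [318.0, 223.0], [318.0, 200.0], [291.0, 248.0], [345.0, 247.0]]
0.068 [[318.0, 254.0], [318.0, 214.0], [318.0, 193.0], [291.0, 240.0], [345.0, 239.0]]
0.073 [[318.0, 245.0], [318.0, 206.0], [318.0, 186.0], [291.0, 232.0], [345.0, 231.0]]
0.078 [[318.0, 236.0], [317.0, 197.0], [318.0, 179.0], [290.0, 224.0], [345.0, 223.0]]
[[331.73483724 168.20285833]
 [331.50383026 185.45898004]
 [330.94398422 166.39193619]
 [330.7369241  183.60099895]]
```

View pics/v5.png

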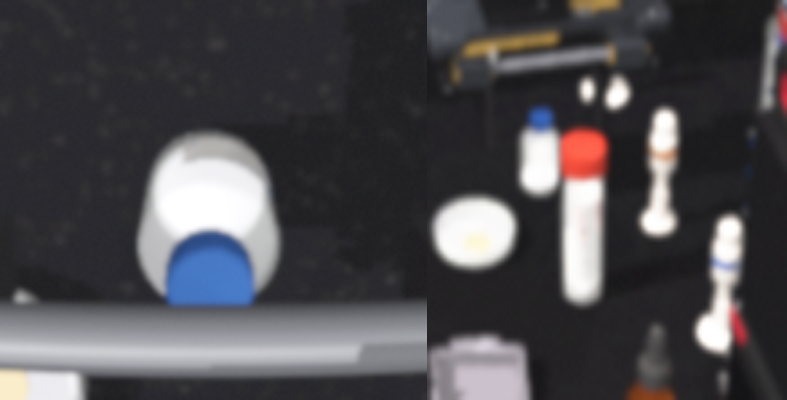

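The vial is standing and centred between the fingers (base front at full px (318,199), as predicted), so the grip was sound. Grip again a little lower and lift.

Call:
{"method": "step_arm", "body": {
  "motion": [
    [[0,0,0.4],0],
    [[0,0,0.4],0],
    [[0,0,0],0],
    [[0,0,0],0],
    [[0,0,0],0],
    [[0,0,0],0],
    [[0,0,0],0],
    [[0,0,0],0]
  ]
}}

```text
t: 7.45
tcp_pos: [0.5784, 0.0631, 0.0125]
tcp_rot: [3.142, -0.0, 1.558]
ft_force: [-0.1, 0.5, 0.8]
finger_gap: 0.0871
grip_force: 0.0
```

Call:
{"method": "step_arm", "body": {
  "motion": [
    [[0,0,0],0],
    [[0,0,0],0],
    [[0,0,0],0],
    [[0,0,0],0],
    [[0,0,0],0],
    [[0,0,0],0],
    [[0,0,0],0],
    [[0,0,0],0]
  ],
  "gripper": -1
}}

```text
t: 8.45
tcp_pos: [0.5784, 0.0631, 0.0125]
tcp_rot: [3.142, 0.0, 1.558]
ft_force: [0.2, 0.3, -0.2]
finger_gap: 0.0293
grip_force: 10.0
```

Call:
{"method": "step_arm", "body": {
  "motion": [
    [[0,0,-0.5],0],
    [[0,0,-1],0],
    [[0,0,-2],0],
    [[0,0,-2],0],
    [[0,0,-2],0],
    [[0,0,-2],0],
    [[0,0,-2],0],
    [[0,0,-2],0]
  ]
}}

```text
t: 9.45
tcp_pos: [0.5783, 0.0631, 0.1489]
tcp_rot: [3.141, 0.0, 1.558]
ft_force: [0.6, -0.5, -1.2]
finger_gap: 0.0295
grip_force: 10.0
```

Run:
```python
from h import *
plan(.458,-.291,.17,1.41)
```

```text
pos [0.5783 0.0631 0.1489] yaw 1.558 |d|cm 4.68
[[[-4.45, -1.45, -0.26], 0.018], [[-4.47, -1.36, -0.26], 0.018], [[-4.5, -1.28, -0.26], 0.018], [[-4.52, -1.2, -0.26], 0.018], [[-4.54, -1.11, -0.26], 0.018], [[-4.56, -1.03, -0.26], 0.018], [[-4.58, -0.95, -0.26], 0.018], [[-4.6, -0.86, -0.26], 0.018]]
```

Call:
{"method": "step_arm", "body": {
  "motion": [
    [[-4.4,-1.4,-0.4],0.018],
    [[-4.5,-1.4,-0.4],0.018],
    [[-4.5,-1.3,-0.3],0.018],
    [[-4.5,-1.2,-0.2],0.018],
    [[-4.5,-1.1,-0.2],0.018],
    [[-4.6,-1.0,-0.2],0.018],
    [[-4.6,-0.95,-0.2],0.018],
    [[-4.6,-0.9,-0.2],0.018]
  ]
}}

```text
t: 10.45
tcp_pos: [0.458, -0.2926, 0.1694]
tcp_rot: [3.141, 0.001, 1.413]
ft_force: [0.8, 0.2, -0.0]
finger_gap: 0.0297
grip_force: 10.0
```

Run:
```python
from h import *
c=wrist("w6")
T=lambda a,b,p=(.468,-.228,-.162):[p[0]+np.cos(p[2])*a-np.sin(p[2])*b,p[1]+np.sin(p[2])*a+np.cos(p[2])*b,.018]
print(proj(c,[T(-.034,-.098),T(.034,-.098),T(-.034,.098),T(.034,.098)],True).round(0))
plan(.458,-.291,.03,1.41)
```

```text
[[288. 207.]
 [348. 207.]
 [287.  33.]
 [351.  33.]]
pos [ 0.4573 -0.2991  0.1699] yaw 1.41 |d|cm 1.75
[[[0.1, -0.01, 1.75], 0.0], [[0.1, -0.01, 1.75], 0.0], [[0.1, -0.01, 1.75], 0.0], [[0.1, -0.01, 1.75], 0.0], [[0.1, -0.01, 1.75], 0.0], [[0.1, -0.01, 1.75], 0.0], [[0.1, -0.01, 1.75], 0.0], [[0.1, -0.01, 1.75], 0.0]]
```

View pics/w6.png

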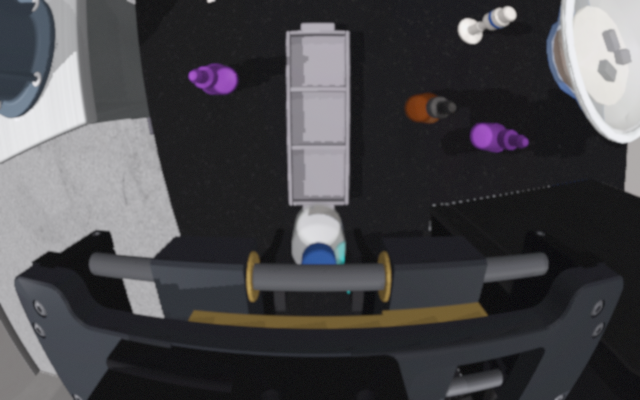

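Tray rim corners at (288,205),(348,205),(286,32),(350,32) agree with the model. Descend into the −64 well.

Call:
{"method": "step_arm", "body": {
  "motion": [
    [[0.2,0,1.9],0],
    [[0.2,0,1.9],0],
    [[0.2,0,1.9],0],
    [[0.2,0,1.9],0],
    [[0,0,1.9],0],
    [[0,0,1.9],0],
    [[0,0,1.9],0],
    [[0,0,1.0],0]
  ]
}}

```text
t: 11.5
tcp_pos: [0.4597, -0.2829, 0.0252]
tcp_rot: [-3.141, -0.0, 1.414]
ft_force: [0.4, 0.2, 0.6]
finger_gap: 0.0295
grip_force: 10.0
```

Call:
{"method": "step_arm", "body": {
  "motion": [
    [[0,0,0.3],0],
    [[0,0,0.3],0],
    [[0,0,0],0],
    [[0,0,0],0],
    [[0,0,0],0],
    [[0,0,0],0],
    [[0,0,0],0],
    [[0,0,0],0]
  ]
}}

```text
t: 12.5
tcp_pos: [0.4598, -0.2832, 0.0194]
tcp_rot: [-3.142, -0.0, 1.414]
ft_force: [0.4, -1.0, -0.3]
finger_gap: 0.0293
grip_force: 10.0
```

Call:
{"method": "step_arm", "body": {
  "motion": [
    [[-0.3,0,0],0],
    [[-0.3,0,0],0],
    [[-0.1,0,0],0],
    [[0,0,0],0],
    [[0,0,0],0],
    [[0,0,0],0],
    [[0,0,0],0],
    [[0,0,0],0]
  ]
}}

```text
t: 13.5
tcp_pos: [0.4587, -0.2901, 0.0194]
tcp_rot: [-3.142, -0.0, 1.414]
ft_force: [0.5, 0.5, 0.6]
finger_gap: 0.0292
grip_force: 10.0
```

Call:
{"method": "step_arm", "body": {
  "motion": [
    [[0,0,0],0],
    [[0,0,0],0],
    [[0,0,0],0],
    [[0,0,0],0],
    [[0,0,0],0],
    [[0,0,0],0],
    [[0,0,0],0],
    [[0,0,0],0]
  ],
  "gripper": 0.2
}}

```text
t: 14.5
tcp_pos: [0.4587, -0.2901, 0.0195]
tcp_rot: [-3.142, -0.0, 1.414]
ft_force: [0.0, -0.9, -0.4]
finger_gap: 0.052
grip_force: 0.0
```

Call:
{"method": "step_arm", "body": {
  "motion": [
    [[0,0,-0.5],0],
    [[0,0,-1],0],
    [[0,0,-2],0],
    [[0,0,-2.5],0],
    [[0,0,-2.5],0],
    [[0,0,-2.5],0],
    [[0,0,-2.5],0],
    [[0,0,-2.5],0]
  ]
}}

```text
t: 15.5
tcp_pos: [0.4586, -0.29, 0.1811]
tcp_rot: [3.141, 0.0, 1.414]
ft_force: [0.9, -0.9, -0.5]
finger_gap: 0.0523
grip_force: 0.0
```

Run:
```python
from h import *
import cv2
c=wrist("w7")
print(proj(c,[[.457,-.29,.004],[.457,-.29,.067],[.582,-.229,0],[.582,-.229,.096],[.476,-.165,.02]],True).round(0))
cv2.imwrite("pics/v7.png",cv2.imread("pics/w7.png")[:300])
plan(.53,-.17,.20,1.41)
```

```text
[[317. 175.]
 [317. 188.]
 [412. 111.]
 [442. 112.]
 [317.  66.]]
pos [ 0.4603 -0.2916  0.1843] yaw 1.414 |d|cm 1.76
[[[1.64, 0.62, -0.2], 0.0], [[1.64, 0.62, -0.2], 0.0], [[1.64, 0.62, -0.2], 0.0], [[1.64, 0.62, -0.2], 0.0], [[1.64, 0.62, -0.2], 0.0], [[1.64, 0.62, -0.2], 0.0], [[1.64, 0.62, -0.2], 0.0], [[1.64, 0.62, -0.2], 0.0]]
```

View pics/v7.png

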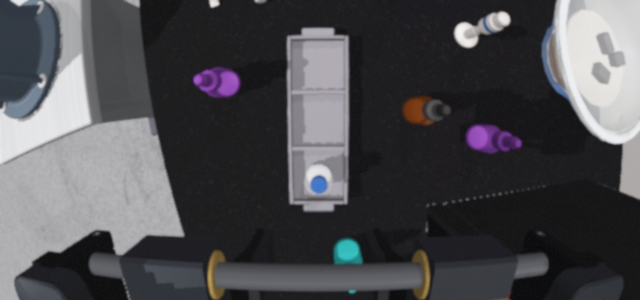

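Vial stands in the lower well at (318,180); dropper top at (443,111) as predicted. Next the tube.

Run:
```python
from h import *
plan(.581,-.063,.185,1.41)
```

```text
pos [ 0.4603 -0.2916  0.1843] yaw 1.414 |d|cm 3.23
[[[3.06, 1.04, -0.01], 0.0], [[3.06, 1.04, -0.01], 0.0], [[3.06, 1.04, -0.01], 0.0], [[3.06, 1.04, -0.01], 0.0], [[3.06, 1.04, -0.01], 0.0], [[3.06, 1.04, -0.01], 0.0], [[3.06, 1.03, -0.01], 0.0], [[3.06, 1.03, -0.01], 0.0]]
```

Call:
{"method": "step_arm", "body": {
  "motion": [
    [[3.5,1.2,0],0],
    [[3.5,1.2,0],0],
    [[3.5,1.2,0],0],
    [[3.5,1.2,0],0],
    [[3.5,1.2,0],0],
    [[3.5,1.2,0],0],
    [[3.5,1.1,0],0],
    [[0,0,0],0]
  ],
  "gripper": 1
}}

```text
t: 16.55
tcp_pos: [0.5795, -0.0589, 0.1796]
tcp_rot: [3.141, -0.0, 1.417]
ft_force: [-0.1, 0.5, -0.6]
finger_gap: 0.0868
grip_force: 0.0
```

Run:
```python
from h import *
import cv2
c=wrist("w8")
print(proj(c,[[.581,-.063,.122],[.6603,-.007,.0],[.6603,-.007,.094]],True).round(0))
a=cv2.imread("pics/w8.png")
m=(a[:,:,2]>150)&(a[:,:,1]<90)&(a[:,:,0]<90); v,u=np.nonzero(m); k=v<260
print("red",k.sum(),u[k].mean(),v[k].mean(),u[k].min(),u[k].max(),v[k].min(),v[k].max())
plan(.581,-.063,.09,1.41)
```

```text
[[321. 209.]
 [379. 122.]
 [400. 127.]]
red 677 445.51403249630727 129.50812407680945 298 542 60 228
pos [ 0.5789 -0.0601  0.1795] yaw 1.416 |d|cm 1.12
[[[-0.03, 0.03, 1.12], 0.001], [[-0.03, 0.03, 1.12], 0.001], [[-0.03, 0.03, 1.12], 0.001], [[-0.03, 0.03, 1.12], 0.001], [[-0.03, 0.03, 1.12], 0.001], [[-0.03, 0.03, 1.12], 0.001], [[-0.03, 0.03, 1.12], 0.001], [[-0.03, 0.03, 1.12], 0.001]]
```

Run:
```python
import cv2,numpy as np
a=cv2.imread("pics/w8.png")
m=((a[:,:,2]>110)&(a[:,:,1]<90)&(a[:,:,0]<90)).astype(np.uint8)
n,l,s,c=cv2.connectedComponentsWithStats(m)
for i in range(1,n):
    if s[i,4]>40: print(s[i],c[i].round(0))
```

```text
[500  58  27  24 261] [513.  69.]
[507  70  36  19 266] [525.  79.]
[498  99 103  36 323] [549. 115.]
[499 105  33  20 161] [515. 115.]
[298 187  41  43 395] [318. 205.]
[332 292  19  11 160] [341. 296.]
[347 302   8   8  41] [351. 306.]
```

Red cap centred at (318,208), predicted (321,209). Descend and grip.

Call:
{"method": "step_arm", "body": {
  "motion": [
    [[-0.1,0,1.2],0],
    [[-0.1,0,1.2],0],
    [[0,0,1.2],0],
    [[0,0,1.2],0],
    [[0,0,1.2],0],
    [[0,0,1.2],0],
    [[0,0,1.2],0],
    [[0,0,0.6],0]
  ]
}}

```text
t: 17.6
tcp_pos: [0.5782, -0.0629, 0.0884]
tcp_rot: [-3.14, -0.0, 1.414]
ft_force: [0.1, 0.8, 0.8]
finger_gap: 0.0867
grip_force: 0.0
```

Call:
{"method": "step_arm", "body": {
  "motion": [
    [[0,0,0],0],
    [[0,0,0],0],
    [[0,0,0],0],
    [[0,0,0],0],
    [[0,0,0],0],
    [[0,0,0],0],
    [[0,0,0],0],
    [[0,0,0],0]
  ],
  "gripper": -1,
  "newtons": 12
}}

```text
t: 18.6
tcp_pos: [0.5787, -0.0631, 0.0895]
tcp_rot: [3.141, 0.0, 1.414]
ft_force: [0.3, -0.8, 0.9]
finger_gap: 0.033
grip_force: 12.0
```

Call:
{"method": "step_arm", "body": {
  "motion": [
    [[0,0,-0.5],0],
    [[0,0,-1],0],
    [[0,0,-2],0],
    [[0,0,-2],0],
    [[0,0,-2],0],
    [[0,0,-2],0],
    [[0,0,-2],0],
    [[0,0,-1],0]
  ]
}}

```text
t: 19.6
tcp_pos: [0.5792, -0.0633, 0.2163]
tcp_rot: [3.139, 0.0, 1.414]
ft_force: [0.6, -0.8, -1.6]
finger_gap: 0.0326
grip_force: 12.0
```

Run:
```python
from h import *
plan(.478,-.165,.215,1.41)
```

```text
pos [ 0.5792 -0.0633  0.2163] yaw 1.414 |d|cm 1.79
[[[-1.45, -1.05, 0.02], 0.0], [[-1.45, -1.05, 0.02], 0.0], [[-1.46, -1.05, 0.02], 0.0], [[-1.46, -1.05, 0.02], 0.0], [[-1.46, -1.05, 0.02], 0.0], [[-1.46, -1.05, 0.02], 0.0], [[-1.46, -1.05, 0.02], 0.0], [[-1.46, -1.05, 0.02], 0.0]]
```

Call:
{"method": "step_arm", "body": {
  "motion": [
    [[-1.7,-1.2,0],0],
    [[-1.7,-1.2,0],0],
    [[-1.7,-1.2,0],0],
    [[-1.7,-1.2,0],0],
    [[-1.7,-1.2,0],0],
    [[-1.6,-1.2,0],0],
    [[-1.6,-1.2,0],0],
    [[0,0,0],0]
  ]
}}

```text
t: 20.6
tcp_pos: [0.4761, -0.1666, 0.2143]
tcp_rot: [-3.141, -0.0, 1.411]
ft_force: [-0.2, -0.1, -0.7]
finger_gap: 0.0326
grip_force: 12.0
```

Run:
```python
from h import *
plan(.478,-.165,.099,1.41)
```

```text
pos [ 0.4761 -0.1666  0.2143] yaw 1.411 |d|cm 1.44
[[[0.02, 0.02, 1.44], 0.0], [[0.02, 0.02, 1.44], 0.0], [[0.02, 0.02, 1.44], 0.0], [[0.02, 0.02, 1.44], 0.0], [[0.02, 0.02, 1.44], 0.0], [[0.02, 0.02, 1.44], 0.0], [[0.02, 0.02, 1.44], 0.0], [[0.02, 0.02, 1.44], 0.0]]
```

Call:
{"method": "step_arm", "body": {
  "motion": [
    [[0,0,1.5],0],
    [[0,0,1.5],0],
    [[0,0,1.5],0],
    [[0,0,1.5],0],
    [[0,0,1.5],0],
    [[0,0,1.5],0],
    [[0,0,1.5],0],
    [[0,0,0.9],0]
  ]
}}

```text
t: 21.6
tcp_pos: [0.4773, -0.1653, 0.0995]
tcp_rot: [-3.141, -0.0, 1.414]
ft_force: [0.4, 0.8, -0.3]
finger_gap: 0.0326
grip_force: 12.0
```

Call:
{"method": "step_arm", "body": {
  "motion": [
    [[0,0,0.2],0],
    [[0,0,0],0],
    [[0,0,0],0],
    [[0,0,0],0],
    [[0,0,0],0],
    [[0,0,0],0],
    [[0,0,0],0],
    [[0,0,0],0]
  ]
}}

```text
t: 22.6
tcp_pos: [0.4774, -0.1655, 0.0984]
tcp_rot: [3.142, 0.0, 1.414]
ft_force: [0.0, -0.5, 0.2]
finger_gap: 0.0323
grip_force: 12.0
```

Call:
{"method": "step_arm", "body": {
  "motion": [
    [[0,0,0.2],0],
    [[0,0,0.2],0],
    [[0,0,0],0],
    [[0,0,0],0],
    [[0,0,0],0],
    [[0,0,0],0],
    [[0,0,0],0],
    [[0,0,0],0]
  ]
}}

```text
t: 23.6
tcp_pos: [0.4774, -0.1655, 0.0945]
tcp_rot: [-3.142, -0.0, 1.414]
ft_force: [-0.3, 0.1, -0.8]
finger_gap: 0.0328
grip_force: 12.0
```

Call:
{"method": "step_arm", "body": {
  "motion": [
    [[0,0,0],0],
    [[0,0,0],0],
    [[0,0,0],0],
    [[0,0,0],0],
    [[0,0,0],0],
    [[0,0,0],0],
    [[0,0,0],0],
    [[0,0,0],0]
  ],
  "gripper": 1
}}

```text
t: 24.6
tcp_pos: [0.4774, -0.1655, 0.0944]
tcp_rot: [-3.142, -0.0, 1.414]
ft_force: [0.2, -0.8, -0.3]
finger_gap: 0.0864
grip_force: 0.0
```

Call:
{"method": "step_arm", "body": {
  "motion": [
    [[0,0,-0.5],0],
    [[0,0,-1.5],0],
    [[0,0,-2],0],
    [[0,0,-2],0],
    [[0,0,-2],0],
    [[0,0,-2],0],
    [[0,0,0],0],
    [[0,0,0],0]
  ]
}}

```text
t: 25.6
tcp_pos: [0.477, -0.1653, 0.1944]
tcp_rot: [-3.141, -0.0, 1.414]
ft_force: [-0.1, 0.1, 0.2]
finger_gap: 0.0871
grip_force: 0.0
```

Run:
```python
from h import *
c=wrist("w9")
plan(.6603,-.007,.17,0.3)
```

```text
pos [ 0.4768 -0.1652  0.194 ] yaw 1.414 |d|cm 3.04
[[[2.31, 1.96, 0.3], 0.139], [[2.56, 1.62, 0.3], 0.139], [[2.76, 1.25, 0.3], 0.139], [[2.91, 0.85, 0.3], 0.139], [[3.0, 0.44, 0.3], 0.139], [[3.03, 0.02, 0.3], 0.139], [[3.0, -0.4, 0.3], 0.139], [[2.92, -0.81, 0.3], 0.139]]
```

Run:
```python
from h import *
C=CAM["scene"]
print(pts([(C,False,0,160+258/3.5,140+163/3.5)])[0],pts([(C,False,0,160+160/3.5,140+183/3.5)])[0],pts([(C,False,0,274,160)])[0])
c=loadcam("w8")
print(proj(c,[[.77,.06,.1]],True))
```

```text
[0.7966159  0.02046712] [0.82021156 0.10027399] [ 0.86174467 -0.17145038]
[[498.1534746   49.11633584]]
```

Run:
```python
from h import *
plan(.6603,-.007,.16,2.85)
```

```text
pos [ 0.4768 -0.1652  0.194 ] yaw 1.414 |d|cm 3.06
[[[2.31, 1.96, 0.42], -0.18], [[1.93, 2.34, 0.42], -0.18], [[1.48, 2.64, 0.42], -0.18], [[0.98, 2.86, 0.42], -0.18], [[0.45, 2.99, 0.42], -0.18], [[-0.09, 3.03, 0.42], -0.18], [[-0.63, 2.96, 0.42], -0.18], [[-1.15, 2.8, 0.42], -0.18]]
```

Call:
{"method": "step_arm", "body": {
  "motion": [
    [[2.3,2.0,0],-0.18],
    [[1.9,2.3,0],-0.18],
    [[1.5,2.6,0],-0.18],
    [[1.0,2.9,0.5],-0.18],
    [[0.5,3.0,0.5],-0.18],
    [[-0.1,3.0,0.5],-0.18],
    [[-0.6,3.0,0.5],-0.18],
    [[-1.1,2.8,0.5],-0.18]
  ]
}}

```text
t: 26.65
tcp_pos: [0.6596, -0.0054, 0.1677]
tcp_rot: [-3.141, -0.003, 2.86]
ft_force: [0.3, -0.3, -0.4]
finger_gap: 0.0871
grip_force: 0.0
```

Run:
```python
from h import *
import cv2
c=wrist("w10")
print(proj(c,[[.6603,-.007,.094],[.6603,-.007,.06],[.6603,-.007,.004],[.4774,-.165,.126],[.4774,-.165,.004]],True).round(0))
plan(.6603,-.007,.056,2.85)
```

```text
[[316. 200.]
 [316. 191.]
 [317. 178.]
 [ 88.  67.]
 [152.  76.]]
pos [ 0.6624 -0.0028  0.1671] yaw 2.866 |d|cm 1.39
[[[0.01, -0.06, 1.39], 0.002], [[0.01, -0.06, 1.39], 0.002], [[0.01, -0.06, 1.39], 0.002], [[0.01, -0.06, 1.39], 0.002], [[0.01, -0.06, 1.39], 0.002], [[0.01, -0.06, 1.39], 0.002], [[0.01, -0.06, 1.39], 0.002], [[0.01, -0.06, 1.39], 0.002]]
```

View pics/w10.png

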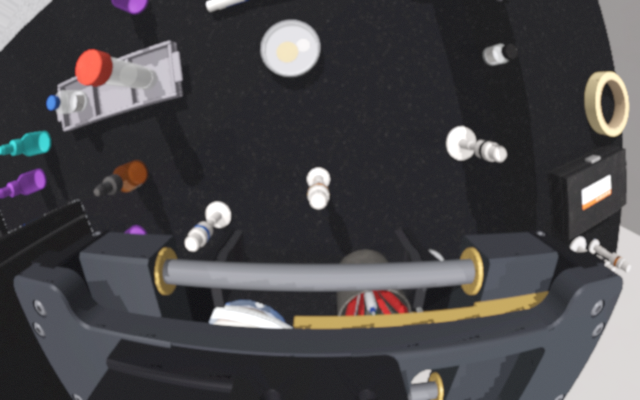

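Narrow plate centred: top (318,201), disc (318,178); tube stands in its well (cap at (95,68)). Descend.

Call:
{"method": "step_arm", "body": {
  "motion": [
    [[0,-0.2,1.4],0],
    [[0,-0.1,1.4],0],
    [[0,0,1.4],0],
    [[0,0,1.4],0],
    [[0,0,1.4],0],
    [[0,0,1.4],0],
    [[0,0,1.4],0],
    [[0,0,1.2],0]
  ]
}}

```text
t: 27.7
tcp_pos: [0.6587, -0.009, 0.0584]
tcp_rot: [-3.142, -0.0, 2.854]
ft_force: [1.1, 0.1, -0.0]
finger_gap: 0.0869
grip_force: 0.0
```

Call:
{"method": "step_arm", "body": {
  "motion": [
    [[0,0,0],0],
    [[0,0,0],0],
    [[0,0,0],0],
    [[0,0,0],0],
    [[0,0,0],0],
    [[0,0,0],0],
    [[0,0,0],0],
    [[0,0,0],0]
  ],
  "gripper": -1
}}

```text
t: 28.7
tcp_pos: [0.6589, -0.0091, 0.0595]
tcp_rot: [3.142, 0.0, 2.854]
ft_force: [-0.4, 0.1, -0.7]
finger_gap: 0.0152
grip_force: 10.9
```

Call:
{"method": "step_arm", "body": {
  "motion": [
    [[0,0,-0.5],0],
    [[0,0,-1],0],
    [[0,0,-2],0],
    [[0,0,-2],0],
    [[0,0,-2],0],
    [[0,0,-2],0],
    [[0,0,-2],0],
    [[0,0,-2],0]
  ]
}}

```text
t: 29.7
tcp_pos: [0.6589, -0.0091, 0.196]
tcp_rot: [3.142, 0.001, 2.854]
ft_force: [0.4, -0.4, -0.8]
finger_gap: 0.0146
grip_force: 11.8
```

Run:
```python
from h import *
plan(.468,-.228,.22,1.41)
```

```text
pos [ 0.6589 -0.0091  0.196 ] yaw 2.854 |d|cm 3.64
[[[1.51, -3.3, -0.3], 0.18], [[0.89, -3.52, -0.3], 0.18], [[0.25, -3.62, -0.3], 0.18], [[-0.41, -3.61, -0.3], 0.18], [[-1.05, -3.48, -0.3], 0.18], [[-1.65, -3.23, -0.3], 0.18], [[-2.21, -2.88, -0.3], 0.18], [[-2.69, -2.44, -0.3], 0.18]]
```

Run:
```python
from h import *
import cv2
from plant import vision
c=wrist("w11")
print(proj(c,[[.6589,-.0091,.094+.1365],[.6589,-.0091,.004+.1365]],True).round(0))
print(proj(CAM["scene"],[[.6589,-.0091,.094+.1365],[.6589,-.0091,.1365]]).round(0))
a=cv2.imread("pics/w11.png")[130:270,220:420]
d=vision.read_camera("scene")["img"][:,:,::-1]; b=d[90:200,210:320]
cv2.imwrite("pics/v11.png",np.hstack([cv2.resize(a,(430,300)),cv2.resize(b,(300,300),interpolation=cv2.INTER_CUBIC)]))
```

```text
[[317. 255.]
 [317. 205.]]
[[264. 126.]
 [266. 158.]]
```

View pics/v11.png

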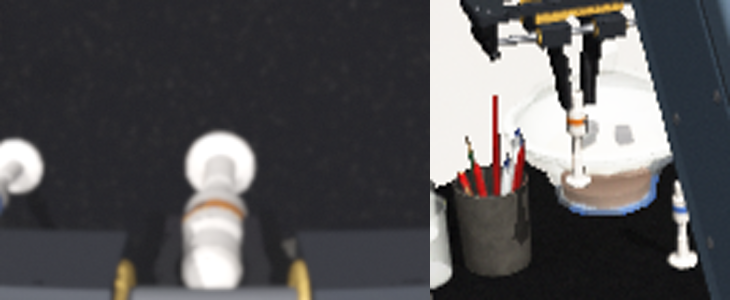

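Narrow plate held upright, disc at full px (322,206) as predicted. That was my last allowed picture view; from here on I check by numbers. Carry it over.

Call:
{"method": "step_arm", "body": {
  "motion": [
    [[1.5,-3.3,-0.5],0.18],
    [[0.9,-3.5,-0.5],0.18],
    [[0.3,-3.6,-0.5],0.18],
    [[-0.4,-3.6,-0.5],0.18],
    [[-1.0,-3.5,-0.4],0.18],
    [[-1.6,-3.2,0],0.18],
    [[-2.2,-2.9,0],0.18],
    [[-2.7,-2.4,0],0.18]
  ]
}}

```text
t: 30.8
tcp_pos: [0.4669, -0.2273, 0.2181]
tcp_rot: [-3.141, -0.0, 1.408]
ft_force: [-0.1, -0.4, -1.1]
finger_gap: 0.0145
grip_force: 11.8
```

Call:
{"method": "step_arm", "body": {
  "motion": [
    [[0,0,0],0],
    [[0,0,0],0],
    [[0,0,0],0],
    [[0,0,0],0],
    [[0,0,0],0],
    [[0,0,0],0],
    [[0,0,0],0],
    [[0,0,0],0]
  ]
}}

```text
t: 31.8
tcp_pos: [0.468, -0.2268, 0.2185]
tcp_rot: [-3.142, 0.0, 1.414]
ft_force: [0.2, -0.5, -0.4]
finger_gap: 0.0146
grip_force: 11.8
```

Run:
```python
from h import *
plan(.468,-.228,.07,1.41)
```

```text
pos [ 0.468  -0.2268  0.2185] yaw 1.414 |d|cm 1.86
[[[-0.02, 0.0, 1.86], 0.0], [[-0.02, 0.0, 1.86], 0.0], [[-0.02, 0.0, 1.86], 0.0], [[-0.02, 0.0, 1.86], 0.0], [[-0.02, 0.0, 1.86], 0.0], [[-0.02, 0.0, 1.86], 0.0], [[-0.02, 0.0, 1.86], 0.0], [[-0.02, 0.0, 1.86], 0.0]]
```

Call:
{"method": "step_arm", "body": {
  "motion": [
    [[0,0,1.9],0],
    [[0,0,1.9],0],
    [[0,0,1.9],0],
    [[0,0,1.9],0],
    [[0,0,1.9],0],
    [[0,0,1.9],0],
    [[0,0,1.9],0],
    [[0,0,1.4],0]
  ]
}}

```text
t: 32.8
tcp_pos: [0.468, -0.2268, 0.0707]
tcp_rot: [-3.141, -0.0, 1.414]
ft_force: [-0.0, 0.3, -0.5]
finger_gap: 0.0147
grip_force: 11.8
```

Call:
{"method": "step_arm", "body": {
  "motion": [
    [[0,0,0.2],0],
    [[0,0,0.2],0],
    [[0,0,0],0],
    [[0,0,0],0],
    [[0,0,0],0],
    [[0,0,0],0],
    [[0,0,0],0],
    [[0,0,0],0]
  ]
}}

```text
t: 33.8
tcp_pos: [0.468, -0.2267, 0.0674]
tcp_rot: [-3.142, -0.0, 1.414]
ft_force: [0.1, 0.2, -0.6]
finger_gap: 0.0148
grip_force: 11.8
```

Call:
{"method": "step_arm", "body": {
  "motion": [
    [[0,0,0.2],0],
    [[0,0,0.1],0],
    [[0,0,0],0],
    [[0,0,0],0],
    [[0,0,0],0],
    [[0,0,0],0],
    [[0,0,0],0],
    [[0,0,0],0]
  ]
}}

```text
t: 34.8
tcp_pos: [0.4681, -0.2267, 0.0645]
tcp_rot: [3.142, 0.0, 1.414]
ft_force: [0.1, 0.4, -1.0]
finger_gap: 0.015
grip_force: 11.8
```

Call:
{"method": "step_arm", "body": {
  "motion": [
    [[0,0,0],0],
    [[0,0,0],0],
    [[0,0,0],0],
    [[0,0,0],0],
    [[0,0,0],0],
    [[0,0,0],0],
    [[0,0,0],0],
    [[0,0,0],0]
  ],
  "gripper": 1
}}

```text
t: 35.8
tcp_pos: [0.468, -0.2267, 0.0644]
tcp_rot: [-3.142, -0.0, 1.414]
ft_force: [-0.5, 0.1, -1.0]
finger_gap: 0.084
grip_force: 0.0
```

Call:
{"method": "step_arm", "body": {
  "motion": [
    [[0,0,-0.5],0],
    [[0,0,-1.5],0],
    [[0,0,-2],0],
    [[0,0,-2],0],
    [[0,0,-2],0],
    [[0,0,-2],0],
    [[0,0,-2],0],
    [[0,0,0],0]
  ]
}}

```text
t: 36.8
tcp_pos: [0.4692, -0.2275, 0.1868]
tcp_rot: [3.137, 0.003, 1.414]
ft_force: [-0.0, -0.3, 0.3]
finger_gap: 0.087
grip_force: 0.0
```

Run:
```python
from h import *
import cv2
c=wrist("w12")
a=cv2.imread("pics/w12.png")
P=[[.468,-.227,.004],[.468,-.227,.098],[.4774,-.1655,.126],[.458,-.29,.067],[.582,-.229,.096],[.582,-.229,.08]]
q=proj(c,P,True).round(0);print(q.tolist())
u,v=q[0].astype(int); g=a[v-25:v+45,u-25:u+25]
h=cv2.cvtColor(a,cv2.COLOR_BGR2HSV)
# orange band / bright spots near
m=((h[:,:,0]<20)&(h[:,:,1]>90)&(h[:,:,2]>60)).astype(np.uint8)
n,l,s,cc=cv2.connectedComponentsWithStats(m)
for i in range(1,n):
    if s[i,4]>12 and s[i,1]<240: print(s[i],cc[i].round(0))
print(g[::3,::3].mean(2).astype(int).tolist() if 0 else "")
plan(.582,-.229,.19,1.41)
```

```text
[[317.0, 173.0], [317.0, 194.0], [317.0, 128.0], [317.0, 243.0], [434.0, 178.0], [429.0, 174.0]]
[ 295  108   42   41 1311] [316. 128.]
[398 149  33  30 551] [411. 162.]

pos [ 0.4684 -0.227   0.1856] yaw 1.414 |d|cm 1.42
[[[0.2, 1.41, -0.06], 0.0], [[0.2, 1.41, -0.06], 0.0], [[0.2, 1.41, -0.06], 0.0], [[0.2, 1.41, -0.06], 0.0], [[0.2, 1.41, -0.06], 0.0], [[0.2, 1.41, -0.06], 0.0], [[0.2, 1.41, -0.06], 0.0], [[0.2, 1.41, -0.06], 0.0]]
```

Run:
```python
from h import *
plan(.582,-.229,.19,2.0)
T=lambda a,b,p=(.446,.229,-.202):[p[0]+np.cos(p[2])*a-np.sin(p[2])*b,p[1]+np.sin(p[2])*a+np.cos(p[2])*b,.018]
for n in("w3","w2"): print(n,proj(loadcam(n),[T(-.034,-.066),T(.034,-.066),T(-.034,0),T(.034,0)],True).round(0).tolist())
```

```text
pos [ 0.4684 -0.227   0.1856] yaw 1.414 |d|cm 1.42
[[[0.2, 1.41, -0.06], -0.073], [[0.09, 1.42, -0.06], -0.073], [[-0.01, 1.42, -0.06], -0.073], [[-0.11, 1.42, -0.06], -0.073], [[-0.22, 1.4, -0.06], -0.073], [[-0.32, 1.38, -0.06], -0.073], [[-0.42, 1.36, -0.06], -0.073], [[-0.52, 1.32, -0.06], -0.073]]
w3 [[145.0, 88.0], [204.0, 94.0], [157.0, 25.0], [217.0, 28.0]]
w2 [[218.0, 61.0], [263.0, 59.0], [220.0, 19.0], [264.0, 17.0]]
```

Call:
{"method": "step_arm", "body": {
  "motion": [
    [[0.2,1.4,0],-0.073],
    [[0.1,1.4,0],-0.073],
    [[0,1.4,0],-0.073],
    [[-0.1,1.4,0],-0.073],
    [[-0.2,1.4,0],-0.073],
    [[-0.3,1.4,0],-0.073],
    [[-0.4,1.4,0],-0.073],
    [[-0.5,1.3,0],-0.073]
  ]
}}

```text
t: 37.85
tcp_pos: [0.5809, -0.2272, 0.1831]
tcp_rot: [-3.14, -0.002, 2.0]
ft_force: [1.3, -0.1, -0.4]
finger_gap: 0.087
grip_force: 0.0
```

Run:
```python
from h import *
import cv2
c=wrist("w13")
a=cv2.imread("pics/w13.png")
q=proj(c,[[.582,-.229,0],[.582,-.229,.04],[.582,-.229,.096]],True).round(0);print(q.tolist())
h=cv2.cvtColor(a,cv2.COLOR_BGR2HSV)
for nm,m in(("org",(h[:,:,0]<20)&(h[:,:,1]>90)&(h[:,:,2]>60)),("purple",(abs(h[:,:,0].astype(int)-137)<10)&(h[:,:,1]>90)&(h[:,:,2]>60))):
  n,l,s,cc=cv2.connectedComponentsWithStats(m.astype(np.uint8))
  for i in range(1,n):
    if s[i,4]>12: print(nm,s[i],cc[i].round(0))
plan(.582,-.229,.04,2.0)
```

```text
[[319.0, 176.0], [319.0, 183.0], [319.0, 198.0]]
org [619   0  15   9  42] [626.   4.]
org [602   9   4  11  18] [603.  14.]
org [565  49  35  19 216] [583.  57.]
org [612  48  11  17 140] [617.  57.]
org [ 211   64   45   42 1460] [233.  85.]
org [562  80  41  17 505] [579.  87.]
org [602 116  35  23 184] [620. 128.]
org [307 164  31  31 520] [320. 176.]
org [157 247  10   9  16] [161. 250.]
org [163 285  13  11  23] [170. 291.]
org [467 316  15   3  16] [474. 317.]
org [358 327  23   1  23] [369. 327.]
org [331 328  18   1  18] [340. 328.]
org [429 372   9   6  15] [432. 374.]
org [440 377   4  14  14] [442. 384.]
purple [ 141   42   57   32 1304] [171.  57.]
purple [ 352  219   35   45 1143] [370. 241.]
purple [209 289  28  36 375] [223. 308.]
pos [ 0.583  -0.2276  0.1833] yaw 2.002 |d|cm 1.79
[[[-0.01, -0.02, 1.79], 0.0], [[-0.01, -0.02, 1.79], 0.0], [[-0.01, -0.02, 1.79], 0.0], [[-0.01, -0.02, 1.79], 0.0], [[-0.01, -0.02, 1.79], 0.0], [[-0.01, -0.02, 1.79], 0.0], [[-0.01, -0.02, 1.79], 0.0], [[-0.01, -0.02, 1.79], 0.0]]
```

Amber body at (322,179), predicted (319,180). Descend.

Call:
{"method": "step_arm", "body": {
  "motion": [
    [[0,0,1.8],0],
    [[0,0,1.8],0],
    [[0,0,1.8],0],
    [[0,0,1.8],0],
    [[0,0,1.8],0],
    [[0,0,1.8],0],
    [[0,0,1.8],0],
    [[0,0,1.6],0]
  ]
}}

```text
t: 38.9
tcp_pos: [0.5811, -0.2276, 0.0412]
tcp_rot: [-3.141, -0.0, 1.998]
ft_force: [0.6, -0.3, -0.7]
finger_gap: 0.0871
grip_force: 0.0
```

Call:
{"method": "step_arm", "body": {
  "motion": [
    [[0,0,0],0],
    [[0,0,0],0],
    [[0,0,0],0],
    [[0,0,0],0],
    [[0,0,0],0],
    [[0,0,0],0],
    [[0,0,0],0],
    [[0,0,0],0]
  ],
  "gripper": -1
}}

```text
t: 39.9
tcp_pos: [0.5812, -0.2277, 0.0424]
tcp_rot: [-3.142, -0.0, 1.998]
ft_force: [0.1, 0.2, 0.6]
finger_gap: 0.0191
grip_force: 12.0
```

Call:
{"method": "step_arm", "body": {
  "motion": [
    [[0,0,-0.5],0],
    [[0,0,-1],0],
    [[0,0,-2],0],
    [[0,0,-2.5],0],
    [[0,0,-2.5],0],
    [[0,0,-2.5],0],
    [[0,0,-2.5],0],
    [[0,0,-2.5],0]
  ]
}}

```text
t: 40.9
tcp_pos: [0.5811, -0.2277, 0.2041]
tcp_rot: [3.141, 0.001, 1.998]
ft_force: [0.3, -0.5, -1.3]
finger_gap: 0.0191
grip_force: 12.0
```

Run:
```python
from h import *
import cv2
from plant import monitor
c=wrist("w14"); p=monitor.get_obs()["tcp_pos"]; dz=p[2]-.0424
a=cv2.imread("pics/w14.png")
print(proj(c,[[p[0],p[1],dz],[p[0],p[1],dz+.04],[p[0],p[1],dz+.058]],True).round(0).tolist())
h=cv2.cvtColor(a,cv2.COLOR_BGR2HSV)
m=(h[:,:,0]<20)&(h[:,:,1]>90)&(h[:,:,2]>60)
n,l,s,cc=cv2.connectedComponentsWithStats(m.astype(np.uint8))
for i in range(1,n):
    if s[i,4]>60: print(s[i],cc[i].round(0))
plan(.52,.0,.24,1.6)
```

```text
[[320.0, 215.0], [320.0, 235.0], [320.0, 247.0]]
[601  46  13  19 174] [606.  56.]
[553  49  33  18 189] [571.  57.]
[ 218   66   42   40 1244] [239.  86.]
[550  79  41  17 478] [567.  86.]
[588 113  34  22 189] [605. 124.]
[ 296  196   49   44 1418] [320. 216.]
pos [ 0.5832 -0.2288  0.2079] yaw 1.998 |d|cm 2.99
[[[2.93, 0.47, -0.4], 0.05], [[2.95, 0.32, -0.4], 0.05], [[2.96, 0.17, -0.4], 0.05], [[2.97, 0.03, -0.4], 0.05], [[2.96, -0.12, -0.4], 0.05], [[2.95, -0.27, -0.4], 0.05], [[2.94, -0.42, -0.4], 0.05], [[2.91, -0.56, -0.4], 0.05]]
```

Call:
{"method": "step_arm", "body": {
  "motion": [
    [[2.9,0.5,0],0.05],
    [[3.0,0.3,0],0.05],
    [[3.0,0.2,0],0.05],
    [[3.0,0,0],0.05],
    [[3.0,-0.1,0],0.05],
    [[3.0,-0.3,0],0.05],
    [[3.0,-0.4,0],0.05],
    [[2.9,-0.6,0],0.05]
  ]
}}

```text
t: 41.95
tcp_pos: [0.5172, 0.0044, 0.2026]
tcp_rot: [3.141, -0.0, 1.596]
ft_force: [0.1, 0.3, -0.9]
finger_gap: 0.0198
grip_force: 12.0
```

Run:
```python
from h import *
plan(.455,.18,.205,1.37)
```

```text
pos [0.5172 0.0044 0.2026] yaw 1.596 |d|cm 2.33
[[[2.21, -0.72, -0.03], 0.028], [[2.19, -0.78, -0.03], 0.028], [[2.17, -0.85, -0.03], 0.028], [[2.15, -0.91, -0.03], 0.028], [[2.12, -0.97, -0.03], 0.028], [[2.09, -1.03, -0.03], 0.028], [[2.06, -1.08, -0.03], 0.028], [[2.03, -1.14, -0.03], 0.028]]
```

Call:
{"method": "step_arm", "body": {
  "motion": [
    [[2.2,-0.7,0],0.028],
    [[2.2,-0.8,0],0.028],
    [[2.2,-0.8,0],0.028],
    [[2.2,-0.9,0],0.028],
    [[2.1,-1.0,0],0.028],
    [[2.1,-1.0,0],0.028],
    [[2.1,-1.1,0],0.028],
    [[2.0,-1.1,0],0.028]
  ]
}}

```text
t: 42.95
tcp_pos: [0.4553, 0.1803, 0.2026]
tcp_rot: [3.141, -0.0, 1.373]
ft_force: [0.2, 0.1, -0.4]
finger_gap: 0.0191
grip_force: 12.0
```

```bash
cat > tf.py <<'E'
from h import *
import cv2,sys
def bird(name,x0,x1,y0,y1,z,res=.0005):
    c=loadcam(name); a=cv2.imread(f"pics/{name}.png")
    xs=np.arange(x0,x1,res); ys=np.arange(y0,y1,res); X,Y=np.meshgrid(xs,ys)
    q=proj(c,np.c_[X.ravel(),Y.ravel(),np.full(X.size,z)],True).astype(np.float32).reshape(X.shape+(2,))
    return cv2.remap(a,q[...,0],q[...,1],cv2.INTER_LINEAR)
E
python3 - <<'E'
from tf import *
wrist("w15")
b=bird("w15",.36,.54,.13,.33,.018); g=b.min(2)
m=(g>75).astype(np.uint8)
m=cv2.morphologyEx(m,cv2.MORPH_CLOSE,np.ones((15,15)))
m=cv2.morphologyEx(m,cv2.MORPH_OPEN,np.ones((90,90)))
n,l,s,cc=cv2.connectedComponentsWithStats(m)
i=1+np.argmax(s[1:,4]); ct=cv2.findContours((l==i).astype(np.uint8),0,2)[0][0]
R=cv2.minAreaRect(ct); print(s[1:].tolist(),"centre",.36+R[0][0]*.0005,.13+R[0][1]*.0005,"size mm",R[1][0]/2,R[1][1]/2,"ang",R[2])
print(cv2.resize(g,(45,50),interpolation=cv2.INTER_AREA)[::2,::2])
E
```

```text
[[98, 60, 157, 285, 37865]] centre 0.4479477081298828 0.23090708160400392 size mm 151.8396453857422 70.61771392822266 ang 78.27488708496094
[[ 36  44  44  44  46  46  45  44  32  35  34  34  33  33  42  45  43  43
   45  44  42  43  44]
 [ 35  45  44  45  46  44  45  44  37  33  34  32  32  34  45  45  44  44
   42  42  45  42  45]
 [ 40  44  43  46  45  44  45  44  45  36  32  34  35  44  42  44  42  45
   42  42  43  42  46]
 [ 42  45  44  44  44  44  45  45  56 106 152 106  42  45  43  44  44  45
   45  45  44  42  43]
 [ 44  44  46  46  45  44  46 199 208 208 200 188 172 178  40  41  43  44
   43  45  46  43  43]
 [ 45  44  45  45  46  84 147 194 166 145 152 169 186 197  36  36  44  43
   42  43  42  44  42]
 [ 45  45  46  45  44 153 153 165 201 207 209 210 210 202  51  33  42  44
   45  42  42  42  47]
 [ 44  44  46  46  45 107 159 169 209 209 209 210 210 206 104  34  40  42
   45  43  45  43  42]
 [ 44  45  45  44  44  60 159 167 201 209 210 210 210 209 157  34  36  48
   42  42  42  42  43]
 [ 44  45  45  45  44  47 178 167 188 210 210 210 210 210 189  35  35  43
   43  44  44
[... 765 characters left out ...]
 34  33  34  35  35]
 [ 34  34  34  33  34  34  34  35 146 171 171 170 171 171 171 166 142  34
   33  33  36  35  35]
 [ 34  34  35  34  35  34  35  35 141 169 168 163 161 160 159 153 149  35
   35  34  33  33  34]
 [ 34  34  36  35  35  40  35  34 108 154 156 148 144 154 161  88  45  34
   34  34  35  34  34]
 [ 41  38  36  40  34  35  34  34  59 131 109 167 172 171 155  51  34  35
   34  34  36  33  34]
 [ 44  43  45  44  43  44  43  43  42  41  40  81  49  36  34  34  34  35
   36  34  34  33  36]
 [ 44  44  42  44  46  44  43  43  43  43  47  43  43  42  44  44  45  41
   42  40  38  41  35]
 [ 45  43  42  42  43  44  43  43  44  44  43  44  42  44  45  44  43  43
   43  43  42  42  43]]
```

Tray fix: centre (0.448, 0.231), yaw −0.204; wells at (0.4545, 0.262) and (0.4415, 0.200).

Call:
{"method": "step_arm", "body": {
  "motion": [
    [[1.6,0.3,0],0],
    [[1.6,0.3,0],0],
    [[1.6,0.3,0],0],
    [[1.6,0.3,0],0],
    [[1.6,0.3,0],0],
    [[0,0,0],0],
    [[0,0,0],0],
    [[0,0,0],0]
  ]
}}

```text
t: 44.0
tcp_pos: [0.4858, 0.2546, 0.2024]
tcp_rot: [-3.141, 0.0, 1.373]
ft_force: [-0.1, 0.3, 0.0]
finger_gap: 0.019
grip_force: 12.0
```

Run:
```python
from h import *
plan(.4545,.2623,.055,1.37)
```

```text
pos [0.4858 0.2546 0.2024] yaw 1.373 |d|cm 1.89
[[[0.02, -0.4, 1.84], 0.0], [[0.02, -0.4, 1.84], 0.0], [[0.02, -0.4, 1.84], 0.0], [[0.02, -0.4, 1.84], 0.0], [[0.02, -0.4, 1.84], 0.0], [[0.02, -0.4, 1.84], 0.0], [[0.02, -0.4, 1.84], 0.0], [[0.02, -0.4, 1.84], 0.0]]
```

Call:
{"method": "step_arm", "body": {
  "motion": [
    [[0.1,-1.1,0.5],0],
    [[0.1,-1.1,1.0],0],
    [[0,-1.0,2.0],0],
    [[0,0,2.4],0],
    [[0,0,2.4],0],
    [[0,0,2.4],0],
    [[0,0,2.4],0],
    [[0,0,1.6],0]
  ]
}}

```text
t: 45.0
tcp_pos: [0.4535, 0.2631, 0.054]
tcp_rot: [-3.139, 0.001, 1.374]
ft_force: [0.7, 0.7, -0.2]
finger_gap: 0.019
grip_force: 12.0
```

Call:
{"method": "step_arm", "body": {
  "motion": [
    [[0,0,0.2],0],
    [[0,0,0.2],0],
    [[0,0,0],0],
    [[0,0,0],0],
    [[0,0,0],0],
    [[0,0,0],0],
    [[0,0,0],0],
    [[0,0,0],0]
  ]
}}

```text
t: 46.0
tcp_pos: [0.4551, 0.2633, 0.0514]
tcp_rot: [-3.142, 0.0, 1.374]
ft_force: [0.0, 0.5, 0.1]
finger_gap: 0.0191
grip_force: 12.0
```

Call:
{"method": "step_arm", "body": {
  "motion": [
    [[0,0,0.2],0],
    [[0,0,0.2],0],
    [[0,0,0],0],
    [[0,0,0],0],
    [[0,0,0],0],
    [[0,0,0],0],
    [[0,0,0],0],
    [[0,0,0],0]
  ]
}}

```text
t: 47.0
tcp_pos: [0.4552, 0.2633, 0.0475]
tcp_rot: [3.142, -0.0, 1.374]
ft_force: [-0.8, 1.0, -0.2]
finger_gap: 0.0193
grip_force: 12.0
```

Call:
{"method": "step_arm", "body": {
  "motion": [
    [[0,0,0],0],
    [[0,0,0],0],
    [[0,0,0],0],
    [[0,0,0],0],
    [[0,0,0],0],
    [[0,0,0],0],
    [[0,0,0],0],
    [[0,0,0],0]
  ],
  "gripper": 1
}}

```text
t: 48.0
tcp_pos: [0.4552, 0.2633, 0.0474]
tcp_rot: [-3.142, -0.0, 1.374]
ft_force: [-0.9, -0.2, -0.5]
finger_gap: 0.0851
grip_force: 0.0
```

Call:
{"method": "step_arm", "body": {
  "motion": [
    [[0,0,-0.5],0],
    [[0,0,-1.5],0],
    [[0,0,-2],0],
    [[0,0,-2.5],0],
    [[0,0,-2.5],0],
    [[0,0,-2.5],0],
    [[0,0,-2.5],0],
    [[0,0,0],0]
  ]
}}

```text
t: 49.0
tcp_pos: [0.4568, 0.2639, 0.1903]
tcp_rot: [3.136, -0.003, 1.374]
ft_force: [-0.2, -0.1, -0.3]
finger_gap: 0.0869
grip_force: 0.0
```

Run:
```python
from h import *
import cv2
c=wrist("w16");a=cv2.imread("pics/w16.png")
print(proj(c,[[.455,.263,.004],[.455,.263,.062]],True).round(0).tolist())
h=cv2.cvtColor(a,cv2.COLOR_BGR2HSV)
m=(h[:,:,0]<20)&(h[:,:,1]>90)&(h[:,:,2]>60)
n,l,s,cc=cv2.connectedComponentsWithStats(m.astype(np.uint8))
for i in range(1,n):
    if s[i,4]>60: print(s[i],cc[i].round(0))
S=[(CAM["side"],False,.008,235+343/3,130+96/3),(CAM["side"],False,.094,235+345/3,130+23/3),(CAM["scene"],False,.008,160+174/3.5,140+290/3.5),(CAM["scene"],False,.094,160+163/3.5,140+187/3.5),
(loadcam("w3"),True,.008,410,74),(loadcam("w10"),True,.008,462,143)]
print(pts(S)[0],pts(S[4:])[0])
plan(.62,.18,.20,2.4)
```

```text
[[317.0, 175.0], [317.0, 186.0]]
[542  24  16  54 189] [551.  54.]
[583 134  10  11  65] [588. 138.]
[306 166  27  27 387] [318. 176.]
[586 181  25  23 256] [600. 193.]
[0.66396412 0.17377593] [0.66406784 0.17396107]
pos [0.4557 0.2635 0.1888] yaw 1.374 |d|cm 2.31
[[[-0.62, 2.22, -0.14], -0.128], [[-0.9, 2.12, -0.14], -0.128], [[-1.16, 1.99, -0.14], -0.128], [[-1.41, 1.82, -0.14], -0.128], [[-1.63, 1.63, -0.14], -0.128], [[-1.83, 1.41, -0.14], -0.128], [[-1.99, 1.16, -0.14], -0.128], [[-2.12, 0.9, -0.14], -0.128]]
```

Run:
```python
from h import *
plan(.664,.174,.185,2.6)
```

```text
pos [0.4557 0.2635 0.1888] yaw 1.374 |d|cm 2.83
[[[-0.59, 2.77, 0.05], -0.153], [[-1.0, 2.65, 0.05], -0.153], [[-1.4, 2.47, 0.05], -0.153], [[-1.76, 2.22, 0.05], -0.153], [[-2.08, 1.93, 0.05], -0.153], [[-2.35, 1.59, 0.05], -0.153], [[-2.56, 1.21, 0.05], -0.153], [[-2.72, 0.81, 0.05], -0.153]]
```

Call:
{"method": "step_arm", "body": {
  "motion": [
    [[-0.6,2.8,0],-0.153],
    [[-1.0,2.7,0],-0.153],
    [[-1.4,2.5,0],-0.153],
    [[-1.8,2.2,0],-0.153],
    [[-2.1,1.9,0],-0.153],
    [[-2.3,1.6,0],-0.153],
    [[-2.6,1.2,0],-0.153],
    [[-2.7,0.8,0],-0.153]
  ]
}}

```text
t: 50.05
tcp_pos: [0.6637, 0.1722, 0.1857]
tcp_rot: [-3.14, -0.003, 2.603]
ft_force: [-0.0, 0.4, 0.9]
finger_gap: 0.0871
grip_force: 0.0
```

Run:
```python
from tf import *
c=wrist("w17")
print(proj(c,[[.664,.174,.008],[.664,.174,.094]],True).round(0).tolist())
a=cv2.imread("pics/w17.png"); m=(a.min(2)>130).astype(np.uint8)
n,l,s,cc=cv2.connectedComponentsWithStats(m)
for i in range(1,n):
    if s[i,4]>60 and 250<cc[i][0]<390: print(s[i],cc[i].round(0))
plan(.664,.174,.058,2.6)
```

```text
[[320.0, 175.0], [320.0, 193.0]]
[ 204    0  124   42 2806] [251.  14.]
[319  67  20  18 143] [327.  78.]
[ 304  157   34   45 1133] [321. 177.]
[ 170  262  305   55 7668] [323. 280.]
pos [0.668  0.17   0.1858] yaw 2.605 |d|cm 1.6
[[[0.07, 0.02, 1.6], 0.001], [[0.07, 0.02, 1.6], 0.001], [[0.07, 0.02, 1.6], 0.001], [[0.07, 0.02, 1.6], 0.001], [[0.07, 0.02, 1.6], 0.001], [[0.07, 0.02, 1.6], 0.001], [[0.07, 0.02, 1.6], 0.001], [[0.07, 0.02, 1.6], 0.001]]
```

Plate blob centre column 321, rows 157–202, matching the prediction. Descend.

Call:
{"method": "step_arm", "body": {
  "motion": [
    [[0.2,0,1.6],0],
    [[0.2,0,1.6],0],
    [[0.1,0,1.6],0],
    [[0,0,1.6],0],
    [[0,0,1.6],0],
    [[0,0,1.6],0],
    [[0,0,1.6],0],
    [[0,0,1.5],0]
  ]
}}

```text
t: 51.1
tcp_pos: [0.6597, 0.1752, 0.0593]
tcp_rot: [-3.142, -0.0, 2.598]
ft_force: [0.1, 0.1, -0.5]
finger_gap: 0.087
grip_force: 0.0
```

Call:
{"method": "step_arm", "body": {
  "motion": [
    [[0,0,0],0],
    [[0,0,0],0],
    [[0,0,0],0],
    [[0,0,0],0],
    [[0,0,0],0],
    [[0,0,0],0],
    [[0,0,0],0],
    [[0,0,0],0]
  ],
  "gripper": -1
}}

```text
t: 52.1
tcp_pos: [0.6598, 0.1754, 0.0605]
tcp_rot: [3.141, 0.0, 2.598]
ft_force: [0.4, 0.5, 0.0]
finger_gap: 0.0148
grip_force: 5.1
```

Call:
{"method": "step_arm", "body": {
  "motion": [
    [[0,0,-0.5],0],
    [[0,0,-1],0],
    [[0,0,-2],0],
    [[0,0,-2],0],
    [[0,0,-2],0],
    [[0,0,-2],0],
    [[0,0,-2],0],
    [[0,0,-2],0]
  ]
}}

```text
t: 53.1
tcp_pos: [0.66, 0.1754, 0.198]
tcp_rot: [3.14, 0.002, 2.598]
ft_force: [0.0, 0.5, -1.1]
finger_gap: 0.014
grip_force: 11.9
```

Run:
```python
from tf import *
from plant import monitor
c=wrist("w18");p=monitor.get_obs()["tcp_pos"];dz=p[2]-.059
print(proj(c,[[p[0],p[1],dz+.008],[p[0],p[1],dz+.094]],True).round(0).tolist())
a=cv2.imread("pics/w18.png"); m=(a.min(2)>130).astype(np.uint8)
n,l,s,cc=cv2.connectedComponentsWithStats(m)
for i in range(1,n):
    if s[i,4]>60 and 250<cc[i][0]<390: print(s[i],cc[i].round(0))
plan(.4415,.1997,.20,1.37)
```

```text
[[319.0, 210.0], [319.0, 261.0]]
[ 205    0  121   48 3232] [253.  17.]
[317  72  20  17 125] [325.  82.]
[ 295  186   51   47 1819] [320. 209.]
[306 231  26  35 793] [318. 248.]
[ 283  268   80   49 2411] [323. 286.]
pos [0.6619 0.1756 0.2013] yaw 2.598 |d|cm 2.77
[[[2.51, -1.17, 0.02], 0.153], [[2.31, -1.54, 0.02], 0.153], [[2.04, -1.87, 0.02], 0.153], [[1.73, -2.16, 0.02], 0.153], [[1.38, -2.4, 0.02], 0.153], [[1.0, -2.59, 0.02], 0.153], [[0.59, -2.71, 0.02], 0.153], [[0.17, -2.77, 0.02], 0.153]]
```

Call:
{"method": "step_arm", "body": {
  "motion": [
    [[2.5,-1.2,0],0.153],
    [[2.3,-1.5,0],0.153],
    [[2.0,-1.9,0],0.153],
    [[1.7,-2.2,0],0.153],
    [[1.4,-2.4,0],0.153],
    [[1.0,-2.6,0],0.153],
    [[0.6,-2.7,0],0.153],
    [[0.2,-2.8,0],0.153]
  ]
}}

```text
t: 54.15
tcp_pos: [0.4385, 0.1987, 0.1964]
tcp_rot: [3.14, -0.001, 1.369]
ft_force: [0.4, 0.6, -0.7]
finger_gap: 0.014
grip_force: 11.9
```

Call:
{"method": "step_arm", "body": {
  "motion": [
    [[0,0,0],0],
    [[0,0,0],0],
    [[0,0,0],0],
    [[0,0,0],0],
    [[0,0,0],0],
    [[0,0,0],0],
    [[0,0,0],0],
    [[0,0,0],0]
  ]
}}

```text
t: 55.15
tcp_pos: [0.439, 0.1986, 0.1954]
tcp_rot: [-3.142, -0.0, 1.374]
ft_force: [-0.2, 0.5, -1.0]
finger_gap: 0.0142
grip_force: 11.9
```

Run:
```python
from h import *
plan(.4415,.1997,.071,1.37)
```

```text
pos [0.439  0.1986 0.1954] yaw 1.374 |d|cm 1.56
[[[0.02, 0.03, 1.56], 0.0], [[0.02, 0.03, 1.56], 0.0], [[0.02, 0.03, 1.56], 0.0], [[0.02, 0.03, 1.56], 0.0], [[0.02, 0.03, 1.56], 0.0], [[0.02, 0.03, 1.56], 0.0], [[0.02, 0.03, 1.56], 0.0], [[0.02, 0.03, 1.56], 0.0]]
```

Call:
{"method": "step_arm", "body": {
  "motion": [
    [[0,0.1,1.6],0],
    [[0,0.1,1.6],0],
    [[0,0,1.6],0],
    [[0,0,1.6],0],
    [[0,0,1.6],0],
    [[0,0,1.6],0],
    [[0,0,1.6],0],
    [[0,0,1.2],0]
  ]
}}

```text
t: 56.15
tcp_pos: [0.441, 0.1981, 0.0708]
tcp_rot: [-3.141, 0.0, 1.374]
ft_force: [-0.2, 0.3, -0.9]
finger_gap: 0.0143
grip_force: 11.9
```

Call:
{"method": "step_arm", "body": {
  "motion": [
    [[0,0,0.2],0],
    [[0,0,0.2],0],
    [[0,0,0],0],
    [[0,0,0],0],
    [[0,0,0],0],
    [[0,0,0],0],
    [[0,0,0],0],
    [[0,0,0],0]
  ]
}}

```text
t: 57.15
tcp_pos: [0.4409, 0.1982, 0.0675]
tcp_rot: [-3.142, 0.0, 1.374]
ft_force: [-0.2, 0.3, -0.7]
finger_gap: 0.0145
grip_force: 11.9
```

Call:
{"method": "step_arm", "body": {
  "motion": [
    [[0,0,0.2],0],
    [[0,0,0.1],0],
    [[0,0,0],0],
    [[0,0,0],0],
    [[0,0,0],0],
    [[0,0,0],0],
    [[0,0,0],0],
    [[0,0,0],0]
  ]
}}

```text
t: 58.15
tcp_pos: [0.441, 0.1982, 0.0645]
tcp_rot: [3.142, -0.0, 1.374]
ft_force: [-0.2, 0.1, -0.7]
finger_gap: 0.0143
grip_force: 11.9
```

Call:
{"method": "step_arm", "body": {
  "motion": [
    [[0,0,0],0],
    [[0,0,0],0],
    [[0,0,0],0],
    [[0,0,0],0],
    [[0,0,0],0],
    [[0,0,0],0],
    [[0,0,0],0],
    [[0,0,0],0]
  ],
  "gripper": 1
}}

```text
t: 59.15
tcp_pos: [0.441, 0.1982, 0.0644]
tcp_rot: [-3.142, -0.0, 1.374]
ft_force: [-0.4, 0.1, 0.4]
finger_gap: 0.0837
grip_force: 0.0
```

Call:
{"method": "step_arm", "body": {
  "motion": [
    [[0,0,-0.5],0],
    [[0,0,-1.5],0],
    [[0,0,-2],0],
    [[0,0,-2.5],0],
    [[0,0,-2.5],0],
    [[0,0,-2.5],0],
    [[0,0,-2.5],0],
    [[0,0,0],0]
  ]
}}

```text
t: 60.15
tcp_pos: [0.4424, 0.1985, 0.2064]
tcp_rot: [3.137, -0.002, 1.374]
ft_force: [-0.2, -0.0, -0.4]
finger_gap: 0.0872
grip_force: 0.0
```

Call:
{"method": "step_arm", "body": {
  "motion": [
    [[-4,0,0],0],
    [[-4,0,0],0],
    [[-4,0,-0.5],0],
    [[-4,0,-0.5],0],
    [[-4,0,-0.5],0],
    [[0,0,0],0],
    [[0,0,0],0],
    [[0,0,0],0]
  ]
}}

```text
t: 61.15
tcp_pos: [0.4015, 0.003, 0.219]
tcp_rot: [-3.14, -0.0, 1.375]
ft_force: [-0.5, 0.0, 0.6]
finger_gap: 0.0872
grip_force: 0.0
```

Run:
```python
from tf import *
from plant import vision
c=wrist("w19"); a=cv2.imread("pics/w19.png")
d=vision.read_camera("side")["img"][:,:,::-1].copy(); e=vision.read_camera("scene")["img"][:,:,::-1].copy()
cv2.imwrite("pics/side9.png",d);cv2.imwrite("pics/scene9.png",e)
O=dict(wide=(.441,.198,.004,.094),drop=(.455,.263,.004,.096),narrow=(.468,-.227,.004,.094),tube=(.4774,-.1655,.004,.122),vial=(.458,-.29,.004,.063),medium=(.665,-.142,0,.094),small=(.568,.242,0,.051))
for k,(x,y,z,h) in O.items():
    P=[[x,y,z],[x,y,z+h]]
    print(k,*[proj(CAM[n],P).round(0).tolist() for n in("side","scene")],proj(c,P,True).round(0).tolist())
def blobs(im,nm,m,amin=8):
    n,l,s,cc=cv2.connectedComponentsWithStats(m.astype(np.uint8))
    for i in range(1,n):
        if s[i,4]>=amin: print(nm,s[i].tolist(),cc[i].round(0).tolist())
for nm,im in(("side",d[130:290,255:400]),("wrist",a[:255])):
    h=cv2.cvtColor(im,cv2.COLOR_BGR2HSV)
    blobs(im,nm+" red",((h[:,:,0]<6)|(h[:,:,0]>174))&(h[:,:,1]>150)&(h[:,:,2]>90))
    blobs(im,nm+" org",(h[:,:,0]>=6)&(h[:,:,0]<18)&(h[:,:,1]>90)&(h[:,:,2]>60))
    blobs(im,nm+" blue",(abs(h[:,:,0].astype(int)-112)<9)&(h[:,:,1]>140)&(h[:,:,2]>80))
```

```text
wide [[280.0, 166.0], [279.0, 141.0]] [[249.0, 268.0], [246.0, 235.0]] [[320.0, 19.0], [320.0, -7.0]]
drop [[282.0, 155.0], [280.0, 130.0]] [[221.0, 277.0], [217.0, 243.0]] [[321.0, -26.0], [321.0, -61.0]]
narrow [[316.0, 256.0], [316.0, 228.0]] [[372.0, 202.0], [374.0, 172.0]] [[388.0, 302.0], [401.0, 341.0]]
tube [[315.0, 239.0], [314.0, 202.0]] [[354.0, 208.0], [355.0, 168.0]] [[390.0, 269.0], [411.0, 318.0]]
vial [[317.0, 275.0], [317.0, 256.0]] [[390.0, 196.0], [392.0, 176.0]] [[385.0, 332.0], [392.0, 357.0]]
medium [[380.0, 224.0], [383.0, 197.0]] [[304.0, 186.0], [304.0, 157.0]] [[498.0, 228.0], [531.0, 253.0]]
small [[316.0, 155.0], [316.0, 142.0]] [[205.0, 252.0], [202.0, 235.0]] [[405.0, -20.0], [416.0, -35.0]]
side red [143, 29, 2, 8, 14] [144.0, 32.0]
side red [51, 71, 15, 11, 131] [58.0, 76.0]
side red [130, 89, 4, 7, 18] [131.0, 92.0]
side org [27, 13, 5, 8, 31] [29.0, 16.0]
side blue [27, 58, 6, 8, 38] [29.0, 62.0]
side blue [60, 126, 5, 5, 21] [62.0, 128.0]
wrist red [588, 106, 24, 11, 157] [599.0, 111.0]
wrist red [589, 133, 51, 20, 132] [611.0, 140.0]
wrist red [588, 138, 22, 15, 110] [598.0, 146.0]
wrist org [596, 29, 14, 17, 194] [602.0, 37.0]
wrist org [585, 30, 6, 16, 39] [587.0, 38.0]
wrist org [591, 105, 11, 4, 22] [596.0, 107.0]
wrist org [611, 109, 4, 5, 13] [612.0, 111.0]
wrist blue [0, 81, 37, 112, 3130] [14.0, 135.0]
wrist blue [328, 118, 17, 36, 439] [335.0, 136.0]
```

Run:
```python
import cv2,numpy as np
for nm,bx in(("side",[(262,120,50,65,"two"),(300,190,35,100,"three"),(365,185,30,50,"med"),(305,138,20,22,"small")]),):
  a=cv2.imread(f"pics/{nm}0.png").astype(int);b=cv2.imread(f"pics/{nm}9.png").astype(int)
  for x,y,w,h,t in bx:
    d=np.abs(a-b)[y:y+h,x:x+w].max(2)>30
    n,l,s,cc=cv2.connectedComponentsWithStats(d.astype(np.uint8))
    print(t,[(s[i].tolist(),[x,y]) for i in range(1,n) if s[i,4]>8])
    if t in("two","three"):
      for r in d[::2]: print("".join(".#"[int(v)] for v in r))
```

```text
two [([24, 0, 6, 3, 15], [262, 120]), ([13, 18, 18, 30, 305], [262, 120])]
........................######....................
.........................###......................
..................................................
..................................................
..................................................
..................................................
..................................................
..................................................
..................................................
...................###............................
...............#####..............................
.............########.............................
.............###########..........................
..............############........................
.............#..###.###########...................
...................############...................
...............######...######....................
........##.....######..#######....................
........##....################....................
..............###..###########....................
.....
[... 1986 characters left out ...]
#.......
..............#######.#####........
..............#########............
..............#######..............
...........#############...........
..........##############...........
..........##############.....###...
...........############....#####...
...........############.########...
...........############.########...
...........############.######.....
.............########..#######.....
.....................######........
...................................
...................................
...................................
...................................
...................................
med [([0, 0, 5, 15, 53], [365, 185]), ([16, 8, 6, 4, 12], [365, 185])]
small []
```

Run:
```python
import cv2,numpy as np
a=cv2.imread("pics/side0.png");b=cv2.imread("pics/side9.png")
for n,i in(("0",a),("9",b)):
    g=i[190:235,372:400].min(2); print(n,[ (r+190,int((np.nonzero(g[r]>120)[0]).mean()+372),int((g[r]>120).sum())) for r in range(0,45,3) if (g[r]>120).any()])
def show(i,x,y,w,h):
    for r in i[y:y+h,x:x+w].min(2)[::2]: print(" ".join(f"{v//10:2d}" for v in r))
show(b,266,132,32,44);print()
show(cv2.imread("pics/scene9.png"),205,228,62,60)
```

```text
0 [(196, 383, 6), (199, 383, 8), (202, 383, 9), (205, 383, 7), (208, 382, 8), (211, 382, 5), (214, 382, 5), (217, 381, 6), (220, 379, 10), (223, 379, 10), (226, 379, 8)]
9 [(196, 383, 8), (199, 383, 8), (202, 383, 9), (205, 383, 7), (208, 382, 8), (211, 382, 5), (214, 382, 5), (217, 381, 6), (220, 379, 10), (223, 379, 10), (226, 379, 8)]
 3  3  3  3  3  3  3  3  3  3  3  3  3  4  5  6  5  4  3  3  3  3  4  3  3  3  3  3  3  3  3  3
 3  3  3  3  3  3  3  3  3  3  3  3  3  4  5  5  5  4  4  3  3  3  3  3  3  3  3  3  3  3  3  3
 3  3  3  3  3  3  3  3  3  3  3  3  3  4  5  5  5  5  4  3  3  3  3  3  3  3  3  3  3  3  3  3
 3  3  3  3  3  3  3  3  3  3  3  3  4  5  6  6  6  6  5  4  3  3  3  3  3  3  3  3  3  3  3  3
 3  3  3  3  3  3  3  3  3  4  5  8  9 10  9  7  6  5  5  4  3  3  3  3  3  3  3  3  3  3  3  3
 3  3  3  3  3  3  3  3  4  6 12 17 20 21 19 13  7  5  4  4  3  3  3  3  3  3  3  3  3  3  3  3
 3  3  3  3  3  3  3  3  4  7 12 18 21 21 19 13  7  3  2  3  3  3  3  3  3  3  3  3  3  3  3  3
 3  3  3  3  3  5  6  6  7 10 14 18 20 21 20 17 11  6  4  4  6  7  7  6  6  5  4  3  3  
[... 6232 characters left out ...]
0  9  8  9 10 10 10 11 11 10  8  8  8  8  8  8  8  8  8  8  8  7  9  8  8  8  7  7  7  3  2  1  1  1  1  1  1  1  1  1  1  1  1  1  1  1  1  1
15 19 20 18  8 16 11  9 10 10 11 11 11 10 10 12 11  9  8  8  8  8  8  8  8  8  8  8  8  7  9  8  7  8  7  7  5  3  1  1  1  1  1  1  1  1  1  1  1  1  0  1  1  1  1  1  1  1  1  1  1  1
 2  1  1  3  6  9 20 16 14 11 10  9  8  8  8  8  8  8  8  8  8  8  8  7  9  8  6  8  7  7  3  3  1  1  1  1  1  1  1  1  1  1  1  1  1  1  1  1  1  1  1  1  1  1  1  1  1  1  1  1  1  1
 2  1  1  1  4  7 10 15 14  8  8  8  8  8  8  8  8  8  8  8  7  7  7  7  4  3  1  1  1  1  1  1  1  1  1  1  1  1  1  1  1  1  1  1  1  1  1  1  1  1  1  1  1  1  1  1  1  1  1  1  1  1
```

Wide plate (hub top (248,235), disc (250,268) in scene) and dropper stand as predicted. The tube and large vial are in place, and the medium plate and small vial are unmoved.

```bash
python3 -c "
from plant import job_done; print(job_done())"
```

```text
the job is handed in; nothing more can be done
None
```

I handed the job in at about 61 s of the 128 s allowed; no verdict came back. All five kit items are released in their wells, and the medium plate and small vial are unmoved. Four of the five placings were confirmed from the camera images after release; the narrow plate was harder to make out, so its placing rests mainly on the arm's measured position.

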